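# Load gilded plaques into the treatment chamber

## Robot

A 6-joint arm with a two-finger parallel gripper is mounted at the origin on the work surface. World frame = base frame: x ahead of the robot, y to its left, z up, the work surface at z = 0. Lengths are in m, angles in rad, forces in N, time in s.
With the tool pointing down it reaches from about 0.25 to 0.775 m from the base axis. Payload 4 kg.
Tool frame: the origin (TCP) lies midway between the tips of the shut fingers; the grasp point (between the pads) lies 19 mm behind it (grip_point_offset is the distance from the TCP to the grasp point, in m); z points along the fingers, y is the line along which they close (so a half turn about z gives the same grasp; the last joint's range is limited). The gripper opens to 94 mm and grips with 3 to 60 N. Pads are 16 mm wide; open, the fingers measure 119 mm over their backs; the gripper's body (75 mm by 177 mm) begins 78 mm behind the grasp point.
Start: joints at [1.115, 0.087, 1.371, -0, 1.684, -0.103], TCP at [0.19, 0.516, 0.206] pointing down, gripper open.
Joint ranges: [-3.1, 3.1], [-0.76, 2.03], [0.27, 2.55], [-1.08, 4.22], [0.17, 2.65], [-2.57, 2.57]. Speed limits (rad/s): [2.79, 2.79, 3.14, 3.14, 3.14, 3.14].

## Interface

Orientations are given as [roll, pitch, yaw] about the fixed x, y, z axes, in that order (R = Rz(yaw) Ry(pitch) Rx(roll)).
In Python, from bench import * gives the robot as it stands.
- The arm moves only by the tool carry_out, never from a script. Its argument "commands" is a list of rows, each a list of 6 numbers: the shift along the tool's x, y, z in m, then the turn, a rotation vector about the tool's x, y, z in rad. In form: [[tx, ty, tz, rx, ry, rz], ...]. A call has exactly 5 rows; each row is the pose to reach, as a shift and turn from the pose commanded when the call began, along the tool's axes at that moment; what a row does not reach only later rows make up. A row lasts 1/10 s, in which the tool goes at most 50 mm and 8.59 degrees, less where a joint would pass 70% of its speed; a pose out of reach is approached as far as the arm can. A call with a gripper value outside its range is refused whole. "jaw" is the opening, from 0 (shut) to 1 (fully open), set as the call begins (left out, the last holds). The fingers move at their own pace and stop on an object; the grip force is fixed at half the most. Time passes only in rows, so rows that repeat a pose let the fingers close, or fill a call up. It gives the time, the measured TCP pose, the force, the opening and the grip force at its end, in the units of the state.
- get_obs(): the state, without advancing time (a new reading comes with each control period).
- snapshot(name): name is "side" or "top" or "wrist"; returns a dict with "img" (384x512x3 uint8, red, green, blue), "range_z" (384x512 float32, m along the optical axis (not along the pixel's ray), 0 where there is no reading), "fx", "fy", "cx", "cy" (pixels), "R" (3x3) and "t" (3): a world point X has camera coordinates R X + t. Camera axes: x right, y down, z forward; pixel columns grow to the right and rows downward; lengths in m; the calibration is good to about 2 mm. A picture is of the moment at which its call begins.
- close_job(): hands the job in; it is judged then, once.
The state is a dict: "time": time; "joint_positions": joint angles; "qvel": joint speeds; "joint_torque": joint torques, N m; "tool_pos": TCP position; "ee_rot": TCP orientation; "wrist_force": force on the tool from outside, world axes, zero at the start; "wrist_torque": the same for the moment, N m; "width": finger opening in m; "finger_force": force on a finger pad.
Only numpy, scipy, OpenCV 4.12 (cv2) and the standard library are available. Lean on these libraries where they do the work, as an engineer would, in place of code of your own. Each camera call takes 0.05 s, during which the arm holds its last target. There are 200 camera calls.

## Task

Swing the clear hood of the treatment chamber open until it leans on its stop, then use the spatula to lift every gilded plaque off its drying stand and lay them flat and side by side on the chamber battens, under where the hood will close; never touch the plaques with the gripper or the arm, and never tip or drop them. Put the spatula back with its blade flat on the green mat, lower the hood shut without letting it slam, and only then press both red plungers fully home. Leave the other things on the bench where they are.

Things in the scene. Friction and masses are not known exactly. Their poses are not given: they have to be found in the camera images.
- chamber: fixed treatment chamber, grey base 6 mm thick, x -125..75, y +-166 mm. Origin: underside, below the middle bay's centre; x points from the front (robot side) to the hinge side, z up. Four battens along x (x -55..55, tops at z 28 mm) leave three bays with clear gaps 60 mm wide at y -96, 0, 96 mm, open to the front, floor at z 6 mm
- bay1 (a point): centre of the chamber's middle bay at batten-top height: where the middle of a plaque's underside should rest, its side edges on the battens, the spatula in the gap below; the other bays lie 96 mm to either side in the chamber's y
- hood (a joint): clear acrylic hinged hood of the chamber with aluminium edges, 142 x 324 x 44 mm shell (top, front and two sides), 0.5 kg, rad: 0 = closed, 1.7 = leaning back on its stop. It falls shut if let go below about 1.2, and lies on the stop beyond that
- hood_bar (a point): middle of the blue round pull bar (12 mm thick, 110 mm long, along the chamber's y) that stands 43 mm in front of the hood's front skirt; closed it is at z 50 mm, about level with the hood's top (56 mm). It turns in the fingers if pinched from above across the bar. Circle about the hinge: radius 182 mm, bar 181 mm in front of and 20 mm above the hinge when closed
- hood_hinge (a point): point on the hood's hinge axis (axis along the chamber's y), in the middle, 30 mm up; chamber x 65 mm
- catch_left (a joint): left red locking plunger on the chamber's front left corner, m pressed down: near 0 = standing proud, 0.012 = fully home; needs about 5 N and stays where it is left
- catch_right (a joint): right red locking plunger on the chamber's front right corner, m pressed down: near 0 = standing proud, 0.012 = fully home; needs about 5 N and stays where it is left
- catch_left_top (a point): centre of the top of the left red plunger (26 mm diameter; top at about z 32 mm when proud, 20 mm when home), pressed straight down
- catch_right_top (a point): centre of the top of the right red plunger (26 mm diameter; top at about z 32 mm when proud, 20 mm when home), pressed straight down
- stand0: fixed plywood drying stand 0, 100 x 104 mm, origin under its centre. Two battens along its x (100 mm long, tops at z 28 mm, y 30..52 mm either side) with a 60 mm gap between them, floor at z 6 mm, open at both x ends; enter with the spatula from the robot side along +x
- stand1: fixed plywood drying stand 1, 100 x 104 mm, origin under its centre. Two battens along its x (100 mm long, tops at z 28 mm, y 30..52 mm either side) with a 60 mm gap between them, floor at z 6 mm, open at both x ends; enter with the spatula from the robot side along +x
- stand2: fixed plywood drying stand 2, 100 x 104 mm, origin under its centre. Two battens along its x (100 mm long, tops at z 28 mm, y 30..52 mm either side) with a 60 mm gap between them, floor at z 6 mm, open at both x ends; enter with the spatula from the robot side along +x
- plaque0: fragile wooden plaque with a six-petal rosette in gilded relief and white gesso patches, 84 (x) x 80 (y) x 9 mm plus relief to 18 mm, 90 g; origin at the centre of its underside. At the start it lies on stand 0, across the gap; it may be absent
- plaque1: fragile wooden plaque with a spiral scroll in gilded relief and white gesso patches, 84 (x) x 80 (y) x 9 mm plus relief to 18 mm, 90 g; origin at the centre of its underside. At the start it lies on stand 1, across the gap; it may be absent
- plaque2: fragile wooden plaque with a leaf in gilded relief and white gesso patches, 84 (x) x 80 (y) x 9 mm plus relief to 18 mm, 90 g; origin at the centre of its underside. At the start it lies on stand 2, across the gap; it may be absent
- spatula: cranked spatula: steel blade 104 (x) x 44 (y) x 3 mm, origin at the centre of the blade's underside, tip at x +52 mm. A neck rises from its rear end (x -50) to a dark wooden handle along x (x -148..-58, z 50..72, 22 mm wide), to be pinched from above at about (-90, 0, 61) mm. 0.16 kg; stands by itself on its blade
- mat: fixed green mat 120 (x) x 84 (y) x 4 mm, origin under its centre; the spatula's blade rests on it at the start
- bottle: bystander: amber jar with a white cap, 44 mm across, 85 mm tall
- tin: bystander: tin with a red label, 60 mm across, 70 mm tall
- block: bystander: cork block 80 x 50 x 30 mm
- brush: bystander: brush 170 mm long, lying
- bowl: bystander: white bowl, 90 mm across, 40 mm tall
- fragment: bystander: gilded carving fragment 120 x 50 mm, about 55 mm tall
- jar: bystander: empty glass, 70 mm across, 90 mm tall
Mind the look-alikes: they are no part of the job. What is shaped like the plaque1 but turquoise is not meant.

How it is judged:
By the outcome, as a careful person would: the job done as asked, in the order asked, and still so for the second after the job is handed in, with the robot touching nothing.
Of plaque0, plaque1, plaque2 only 2 to 3 are there at a start; the rules pass over those that are not, and their reading is None.
At some moment in a run one of spatula may be knocked a few centimetres aside while the robot is not near it.
It also fails if it takes over 210 s, if anything falls off the work surface, if the arm or the gripper's body presses on something with over 40 N, if the wrist force passes 120 N, or if a joint passes its speed limit or range.

## Working session

There is one attempt and no reset: what is moved stays moved. The work goes in short steps, Python scripts to look and compute and a tool call to move; the robot and the scene stay as the last step left them, time stands still between calls to the robot, and variables do not carry over. Pictures are saved under pics/ and viewed, at most 14 in all, crops included, and the job is handed in when it is done.

Besides the shell and the picture viewer there is one more tool, called after ">>>" as name([rows], argument=value, ...), one row to a line, values as JSON. carry_out: Moves the arm, as the interface text tells. Its arguments: {"type":"object","properties":{"commands":{"type":"array","items":{"type":"array","items":{"type":"number"}}},"jaw":{"type":"number"}},"required":["commands"]}

```bash
mkdir -p pics; ls; cat > h.py <<'E'
from bench import *
import numpy as np, cv2
def snap(n,name=None):
    s=snapshot(n); np.savez('/tmp/%s.npz'%n,**s)
    if name: cv2.imwrite('pics/%s.png'%name,s['img'][:,:,::-1])
    return s
def pts(s):
    z=s['range_z']; v,u=np.mgrid[:z.shape[0],:z.shape[1]]
    c=np.stack([(u-s['cx'])/s['fx']*z,(v-s['cy'])/s['fy']*z,z],-1)
    return (c-s['t'])@s['R']
def ray(s,u,v,h):
    d=np.array([(u-s['cx'])/s['fx'],(v-s['cy'])/s['fy'],1])@s['R']; o=-s['R'].T@s['t']
    return o+d*(h-o[2])/d[2]
E
python3 - <<'E'
from h import *
print(get_obs())
for n in ['top','side','wrist']:
    s=snap(n,n+'0'); print(n,s['fx'],s['cx'],s['R'].round(3).tolist(),(-s['R'].T@s['t']).round(3))
E
```

```text
pics
{'time': 0.0, 'joint_positions': array([ 1.11492215e+00,  8.79495430e-02,  1.37224518e+00,  2.32221315e-05,
        1.68361055e+00, -1.03095774e-01]), 'qvel': array([ 0.00072876, -0.00238584,  0.0001839 , -0.00048317, -0.00087612,
       -0.00150232]), 'joint_torque': array([-2.08869911e-03, -3.40194440e+01, -3.02423108e+01,  7.17372866e-02,
        3.29974608e-02, -1.53327314e-04]), 'tool_pos': array([0.18977855, 0.51563234, 0.20431178]), 'ee_rot': array([-3.13939415e+00, -2.50665641e-04,  2.78881656e+00]), 'wrist_force': array([-0.56792262,  0.46813201,  0.67311403]), 'wrist_torque': array([ 0.00852797,  0.00126764, -0.04918023]), 'finger_force': 0.0, 'width': 0.09399981557454685}
top 371.14436871110695 254.36310753524702 [[0.015, -1.0, 0.016], [-0.99, -0.017, -0.143], [0.143, -0.014, -0.99]] [0.366 0.051 1.444]
side 432.52105851490126 255.7126691405919 [[-0.988, -0.15, 0.025], [-0.106, 0.559, -0.822], [0.11, -0.815, -0.569]] [0.396 1.279 0.94 ]
wrist 328.0776665618487 256.8046336862316 [[0.346, 0.938, -0.002], [0.903, -0.332, 0.272], [0.255, -0.096, -0.962]] [0.115 0.543 0.384]
```

View pics/top0.png

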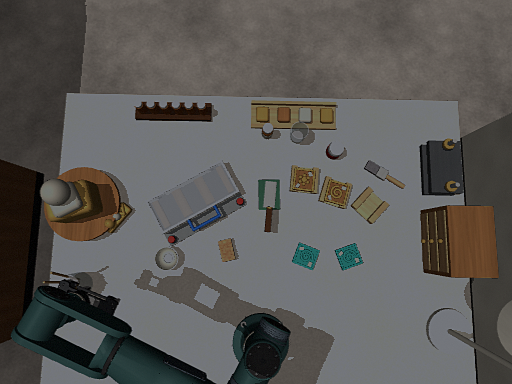

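View pics/side0.png

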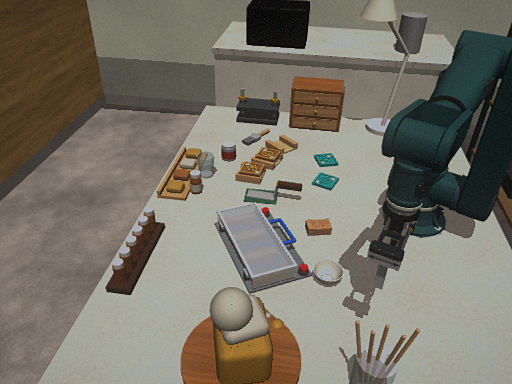

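```bash
python3 - <<'E'
from h import *
s=dict(np.load('/tmp/top.npz')); im=s['img'];P=pts(s)
cv2.imwrite('pics/crop.png',cv2.resize(im[130:280,140:400,::-1],None,fx=3,fy=3,interpolation=cv2.INTER_CUBIC))
hsv=cv2.cvtColor(im,cv2.COLOR_RGB2HSV)
def comps(name,lo,hi,amin,h=None,box=(140,400,130,290)):
    m=cv2.inRange(hsv,np.array(lo),np.array(hi)); k=np.zeros_like(m);k[box[2]:box[3],box[0]:box[1]]=1;m*=k
    n,l,st,c=cv2.connectedComponentsWithStats(m)
    for i in range(1,n):
        if st[i,4]>=amin:
            q=P[l==i]; rr=cv2.minAreaRect(np.argwhere(l==i)[:,::-1].astype(np.float32))
            print(name,st[i,4],c[i].round(1),'depth med',np.median(q,0).round(4),'rng z',q[:,2].min().round(3),q[:,2].max().round(3),'ray',ray(s,*c[i],h).round(4) if h is not None else '',rr)
comps('red',(0,150,80),(8,255,255),8,.032); comps('red',(172,150,80),(180,255,255),8,.032)
comps('blue',(105,120,80),(125,255,255),20,.05)
comps('green',(60,60,30),(85,255,140),20,.004)
comps('yel',(12,60,60),(30,255,255),60,.03)
comps('dark',(3,100,20),(12,255,110),30,.06)
E
```

```text
red 32 [239.5 200.5] depth med [0.5233 0.0874 0.0296] rng z 0.024 0.037 ray [0.5229 0.0874 0.032 ] ((239.5, 200.5), (5.0, 5.0), 90.0)
red 35 [170.7 238.8] depth med [0.3733 0.3424 0.0298] rng z 0.015 0.036 ray [0.3739 0.3426 0.032 ] ((170.75, 238.75001525878906), (6.363961219787598, 5.656853675842285), 45.0)
blue 139 [205.  220.1] depth med [0.4406 0.2098 0.0552] rng z 0.026 0.063 ray [0.4452 0.2144 0.05  ] ((203.83738708496094, 218.03106689453125), (12.040583610534668, 32.35252380371094), 60.75117111206055)
green 297 [268.1 194.5] depth med [ 0.5502 -0.0067  0.0043] rng z -0.004 1.444 ray [ 0.5514 -0.0234  0.004 ] ((268.5, 194.5), (29.0, 21.0), 90.0)
yel 613 [304.  179.1] depth med [ 0.6087 -0.159   0.0364] rng z -0.001 1.444 ray [ 0.6105 -0.1605  0.03  ] ((304.0, 179.00001525878906), (27.522865295410156, 26.2553653717041), 5.194429397583008)
yel 71 [392.9 180. ] depth med [ 0.6153 -0.5113  0.0178] rng z 0.009 0.026 ray [ 0.613  -0.5069  0.03  ] ((393.0735168457031, 180.0441131591797), (16.29236602783203, 4.458962917327881), 30.963754653930664)
yel 610 [335.  192.2] depth med [ 0.5605 -0.278   0.0373] rng z -0.002 1.444 ray [ 0.5614 -0.2803  0.03  ] ((334.99371337890625, 192.103271484375), (28.055404663085938, 26.49955940246582), 17.52556800842285)
yel 636 [369.9 204.6] depth med [ 0.517  -0.4189  0.0132] rng z -0.004 1.444 ray [ 0.5155 -0.4139  0.03  ] ((369.6773376464844, 205.07923889160156), (27.88899803161621, 26.72183609008789), 42.51044845581055)
yel 280 [226.  249.9] depth med [0.3357 0.1338 0.0299] rng z 0.001 1.444 ray [0.3358 0.1341 0.03  ] ((226.02938842773438, 249.88233947753906), (21.259185791015625, 13.124293327331543), 77.47119140625)
dark 131 [268.  219.9] depth med [ 0.4441 -0.02    0.0756] rng z 0.065 1.444 ray [ 0.4491 -0.0208  0.06  ] ((267.9668273925781, 219.49781799316406), (5.587596416473389, 23.348169326782227), 3.8140745162963867)
```

View pics/crop.png

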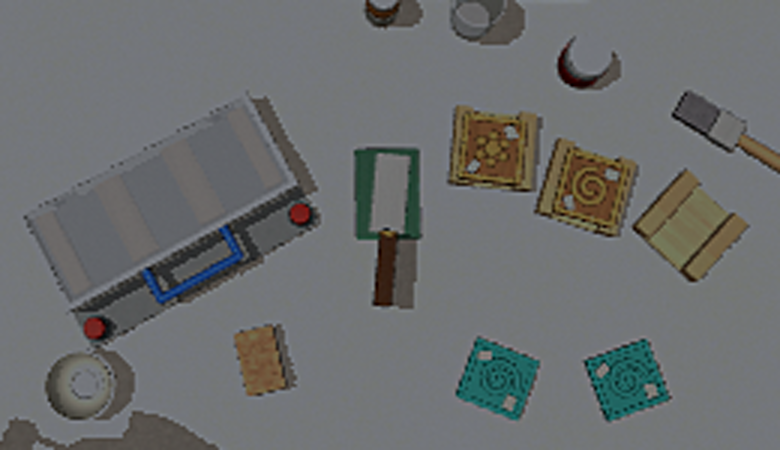

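>>> carry_out([
  [-0.04,-0.024,-0.009,0,0,0.138],
  [-0.08,-0.048,-0.018,0,0,0.276],
  [-0.12,-0.072,-0.027,0,0,0.414],
  [-0.16,-0.096,-0.036,0,0,0.552],
  [-0.2,-0.12,-0.046,0,0,0.689],
])

```text
time: 0.65
tool_pos: [0.3368, 0.3328, 0.2514]
ee_rot: [-3.141, 0.0, 2.095]
wrist_force: [1.2, -0.2, -0.1]
width: 0.0938
finger_force: 0.0
```

>>> carry_out([
  [-0.04,0.006,0,0,0,0],
  [-0.08,0.012,0,0,0,0],
  [-0.12,0.018,0,0,0,0],
  [-0.158,0.025,0,0,0,0],
  [-0.158,0.025,0,0,0,0],
])

```text
time: 1.15
tool_pos: [0.4397, 0.2073, 0.2506]
ee_rot: [-3.14, 0.001, 2.093]
wrist_force: [-0.7, 0.0, 0.1]
width: 0.094
finger_force: 0.0
```

```bash
python3 - <<'E'
from h import *
o=get_obs();print(o['tool_pos'],o['ee_rot'],o['joint_positions'])
s=snap('wrist','w1');im=s['img'];P=pts(s)
hsv=cv2.cvtColor(im,cv2.COLOR_RGB2HSV)
for nm,lo,hi in [('r',(0,140,50),(8,255,255)),('r',(172,140,50),(180,255,255)),('b',(105,120,50),(125,255,255))]:
    m=cv2.inRange(hsv,np.array(lo),np.array(hi));n,l,st,c=cv2.connectedComponentsWithStats(m)
    for i in range(1,n):
        if st[i,4]>60:
            q=P[l==i];print(nm,st[i],c[i].round(1),np.median(q,0).round(4))
            t=q[(q[:,2]>(.028 if nm=='r' else .05))]; 
            if len(t): print('   top',t.mean(0).round(4),t.min(0).round(4),t.max(0).round(4), cv2.minAreaRect(t[:,:2].astype(np.float32)*1000))
E
```

```text
[0.4396555  0.2072794  0.25057605] [-3.14019609e+00  1.31794853e-03  2.09343009e+00] [ 3.24983202e-01 -5.93422110e-02  1.43053371e+00 -1.59861990e-03
  1.77151148e+00 -1.97967493e-01]
r [255  16  22  24 436] [265.2  27.6] [0.3723 0.3423 0.0296]
   top [0.3724 0.3419 0.0325] [0.3599 0.2764 0.0281] [0.4001 0.3547 0.4298] ((387.38775634765625, 317.0045471191406), (23.498092651367188, 82.94906616210938), 30.26706314086914)
r [256 256  18  17 232] [265.  264.4] [0.5205 0.0887 0.0299]
   top [0.5197 0.0889 0.0317] [0.4001 0.0759 0.0281] [0.5324 0.2764 0.4298] ((466.6393127441406, 179.49853515625), (23.150598526000977, 234.4329376220703), 30.160404205322266)
b [ 251  109   42  102 1514] [263.1 157.8] [0.4367 0.216  0.0553]
   top [0.4416 0.2175 0.057 ] [0.4001 0.1571 0.0503] [0.5007 0.2812 0.4298] ((447.9720153808594, 225.6336669921875), (47.14714813232422, 135.60948181152344), 29.651729583740234)
```

View pics/w1.png

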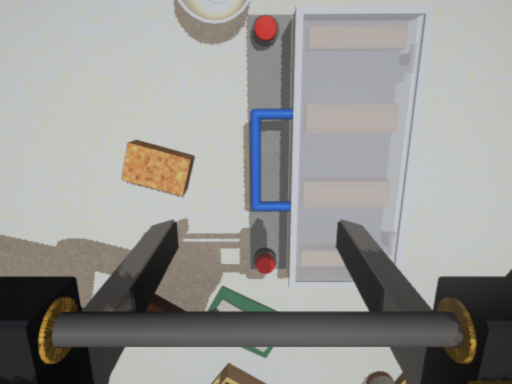

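```bash
python3 - <<'E'
from h import *
s=dict(np.load('/tmp/wrist.npz'));im=s['img'];P=pts(s)
hsv=cv2.cvtColor(im,cv2.COLOR_RGB2HSV)
m=cv2.inRange(hsv,np.array((105,120,50)),np.array((125,255,255)))
ex=np.array([np.cos(np.radians(30.3)),np.sin(np.radians(30.3))]);ey=np.array([-ex[1],ex[0]])
o=np.array([.4475,.2152])
E=[]
for v in range(125,200,5):
    u=np.where(m[v]>0)[0]; u=u[(u>245)&(u<275)]
    E.append(ray(s,u.mean(),v,.053)[:2]-o)
E=np.array(E); print('bar x',(E@ex).round(4),'y',(E@ey)[[0,-1]].round(3))
k=np.where(m>0); q=np.array([ray(s,u,v,.052)[:2]-o for v,u in zip(*k) if v<240 and u>240])
print('bar ext y',(q@ey).min(),(q@ey).max(), 'x min',(q@ex).min())
for v in (60,80,230,245):
    print(v,[(u,im[v,u].tolist()) for u in range(242,254,2)])
for u,v,z,n in [(248,60,.006,'base front'),(247.5,230,.006,'base front'),(248,15,.006,'base L'),(248,276,.006,'bR'),(303,14,.056,'hood FL'),(296,281,.056,'hood FR'),(425,14,.056,'hood BL'),(400,270,.056,'hood BR')]:
    r=ray(s,u,v,z)[:2]-o; print(n,(r@ex).round(4),(r@ey).round(4))
for lo,hi in [((0,140,50),(8,255,255)),((172,140,50),(180,255,255))]:
    mm=cv2.inRange(hsv,np.array(lo),np.array(hi))
    for sl in (slice(0,60),slice(240,300)):
        w=np.zeros_like(mm);w[sl]=mm[sl];w[:,:245]=0;w[:,285:]=0
        q=P[(w>0)]; q=q[(q[:,2]>.027)&(q[:,2]<.038)]
        if len(q)>20: print('pl',len(q),q.mean(0), ((q.mean(0)[:2]-o)@ex),(q.mean(0)[:2]-o)@ey, cv2.minEnclosingCircle((q[:,:2]*1000).astype(np.float32)))
E
```

```text
bar x [-0.0124 -0.0124 -0.013  -0.0131 -0.0131 -0.0132 -0.0132 -0.0133 -0.0133
 -0.0134 -0.0134 -0.0135 -0.0135 -0.0136 -0.0136] y [ 0.043 -0.04 ]
bar ext y -0.05969293872784711 0.06064484510135529 x min -0.018593660198360777
60 [(242, [193, 196, 201]), (244, [194, 197, 200]), (246, [177, 177, 173]), (248, [141, 140, 136]), (250, [140, 139, 138]), (252, [140, 140, 138])]
80 [(242, [195, 197, 193]), (244, [195, 197, 195]), (246, [191, 193, 193]), (248, [145, 143, 139]), (250, [142, 143, 141]), (252, [140, 143, 140])]
230 [(242, [146, 137, 126]), (244, [145, 136, 125]), (246, [144, 134, 123]), (248, [143, 133, 122]), (250, [106, 102, 99]), (252, [90, 90, 90])]
245 [(242, [143, 134, 122]), (244, [141, 131, 121]), (246, [140, 130, 120]), (248, [138, 128, 118]), (250, [110, 105, 101]), (252, [90, 91, 90])]
base front -0.0211 0.1164
base front -0.025 -0.1055
base L -0.0204 0.1656
bR -0.0253 -0.1778
hood FL 0.0374 0.1557
hood FR 0.0383 -0.1554
hood BL 0.1629 0.1548
hood BR 0.1705 -0.1403
pl 428 [0.37223569 0.34231381 0.02961716] -0.0008504431712930363 0.1477224193038802 ((371.9549560546875, 342.3553771972656), 12.600198745727539)
pl 225 [0.5201922  0.08828622 0.0298107 ] -0.0012693873820167657 -0.14625201099829474 ((520.4047241210938, 87.94190979003906), 12.117427825927734)
```

>>> carry_out([
  [0.003,-0.002,0.02,0,0,0],
  [0.003,-0.002,0.045,0,0,0],
  [0.003,-0.002,0.07,0,0,0],
  [0.003,-0.002,0.1,0,0,0],
  [0.003,-0.002,0.12,0,0,0],
], jaw=0.34)

```text
time: 1.7
tool_pos: [0.4323, 0.2132, 0.1292]
ee_rot: [-3.139, -0.001, 2.102]
wrist_force: [-0.9, 0.4, -0.1]
width: 0.0575
finger_force: 0.0
```

>>> carry_out([
  [0,0,0.02,0,0,0],
  [0,0,0.045,0,0,0],
  [0,0,0.07,0,0,0],
  [0,0,0.09,0,0,0],
  [0,0,0.099,0,0,0],
])

```text
time: 2.2
tool_pos: [0.4319, 0.2129, 0.0302]
ee_rot: [-3.138, -0.001, 2.102]
wrist_force: [0.8, -0.0, -0.0]
width: 0.0316
finger_force: 0.0
```

>>> carry_out([
  [0,0,0,0,0,0],
  [0,0,0,0,0,0],
  [0,0,0,0,0,0],
  [0,0,0,0,0,0],
  [0,0,0,0,0,0],
], jaw=0)

```text
time: 2.7
tool_pos: [0.4344, 0.2125, 0.0338]
ee_rot: [3.141, -0.0, 2.1]
wrist_force: [-5.0, -0.5, 5.4]
width: 0.0109
finger_force: 30.0
```

```bash
python3 - <<'E'
import numpy as np
print(0)
for base in [0]:
    p0=np.array([-181,20.]);r=np.hypot(*p0);a0=np.arctan2(20,181)
    for k,th in enumerate(np.linspace(0,1.72,44)):
        a=a0+th; print(k,round(th,3),(round(-r*np.cos(a)+181),round(r*np.sin(a)-20)),end=' | ')
E
```

```text
0
0 0.0 (0, 0) | 1 0.04 (1, 7) | 2 0.08 (2, 14) | 3 0.12 (4, 22) | 4 0.16 (5, 29) | 5 0.2 (8, 36) | 6 0.24 (10, 42) | 7 0.28 (13, 49) | 8 0.32 (15, 56) | 9 0.36 (19, 62) | 10 0.4 (22, 69) | 11 0.44 (26, 75) | 12 0.48 (30, 81) | 13 0.52 (34, 87) | 14 0.56 (38, 93) | 15 0.6 (43, 99) | 16 0.64 (48, 104) | 17 0.68 (53, 109) | 18 0.72 (58, 114) | 19 0.76 (64, 119) | 20 0.8 (69, 124) | 21 0.84 (75, 128) | 22 0.88 (81, 132) | 23 0.92 (87, 136) | 24 0.96 (94, 140) | 25 1.0 (100, 143) | 26 1.04 (107, 146) | 27 1.08 (113, 149) | 28 1.12 (120, 152) | 29 1.16 (127, 154) | 30 1.2 (134, 156) | 31 1.24 (141, 158) | 32 1.28 (148, 159) | 33 1.32 (155, 160) | 34 1.36 (163, 161) | 35 1.4 (170, 162) | 36 1.44 (177, 162) | 37 1.48 (185, 162) | 38 1.52 (192, 162) | 39 1.56 (199, 161) | 40 1.6 (206, 160) | 41 1.64 (213, 159) | 42 1.68 (221, 158) | 43 1.72 (228, 156) |
```

>>> carry_out([
  [0,0.004,-0.017,0,0,0],
  [0,0.007,-0.032,0,0,0],
  [0,0.012,-0.045,0,0,0],
  [0,0.017,-0.059,0,0,0],
  [0,0.024,-0.072,0,0,0],
])

```text
time: 3.2
tool_pos: [0.4532, 0.2234, 0.1044]
ee_rot: [-3.136, -0.001, 2.1]
wrist_force: [-5.9, -4.2, -0.2]
width: 0.0112
finger_force: 30.0
```

>>> carry_out([
  [0,0.008,-0.012,0,0,0],
  [0,0.016,-0.024,0,0,0],
  [0,0.026,-0.035,0,0,0],
  [0,0.036,-0.045,0,0,0],
  [0,0.047,-0.055,0,0,0],
])

```text
time: 3.7
tool_pos: [0.494, 0.2471, 0.1618]
ee_rot: [-3.137, -0.0, 2.1]
wrist_force: [-7.7, -2.7, 6.5]
width: 0.0111
finger_force: 30.0
```

>>> carry_out([
  [0,0.012,-0.008,0,0,0],
  [0,0.025,-0.016,0,0,0],
  [0,0.038,-0.022,0,0,0],
  [0,0.051,-0.028,0,0,0],
  [0,0.065,-0.032,0,0,0],
])

```text
time: 4.2
tool_pos: [0.5529, 0.2812, 0.194]
ee_rot: [3.139, 0.001, 2.1]
wrist_force: [-1.8, -1.8, 1.8]
width: 0.011
finger_force: 30.0
```

>>> carry_out([
  [0,0.014,-0.003,0,0,0],
  [0,0.029,-0.005,0,0,0],
  [0,0.043,-0.006,0,0,0],
  [0,0.058,-0.006,0,0,0],
  [0,0.072,-0.004,0,0,0],
])

```text
time: 4.7
tool_pos: [0.6159, 0.3175, 0.1974]
ee_rot: [3.137, 0.001, 2.099]
wrist_force: [-0.5, -1.7, 0.9]
width: 0.0113
finger_force: 30.0
```

>>> carry_out([
  [0,0.007,0.001,0,0,0],
  [0,0.014,0.002,0,0,0],
  [0,0.018,0.003,0,0,0],
  [0,0.018,0.003,0,0,0],
  [0,0.018,0.003,0,0,0],
])

```text
time: 5.2
tool_pos: [0.6283, 0.3248, 0.194]
ee_rot: [-3.139, 0.001, 2.099]
wrist_force: [-4.9, -3.7, 4.4]
width: 0.0108
finger_force: 30.0
```

>>> carry_out([
  [0,0,0,0,0,0],
  [0,0,0,0,0,0],
  [0,0,0,0,0,0],
  [0,0,0,0,0,0],
  [0,0,0,0,0,0],
], jaw=0.34)

```text
time: 5.7
tool_pos: [0.6295, 0.3265, 0.1923]
ee_rot: [3.141, -0.0, 2.1]
wrist_force: [1.1, 0.2, -0.6]
width: 0.0319
finger_force: 0.0
```

>>> carry_out([
  [0,0,-0.03,0,0,0],
  [0,0,-0.06,0,0,0],
  [0,-0.03,-0.07,0,0,0],
  [-0.03,-0.07,-0.07,0,0,0.15],
  [-0.06,-0.11,-0.07,0,0,0.3],
])

```text
time: 6.2
tool_pos: [0.5642, 0.2188, 0.2629]
ee_rot: [3.14, 0.0, 1.796]
wrist_force: [-0.3, -0.4, 1.0]
width: 0.0317
finger_force: 0.0
```

>>> carry_out([
  [-0.032,-0.031,0,0,0,0.15],
  [-0.064,-0.062,0,0,0,0.3],
  [-0.096,-0.093,0,0,0,0.45],
  [-0.128,-0.125,0,0,0,0.6],
  [-0.16,-0.156,0,0,0,0.75],
])

```text
time: 6.7
tool_pos: [0.448, 0.0265, 0.2627]
ee_rot: [3.141, -0.0, 1.044]
wrist_force: [-0.3, 0.0, -0.4]
width: 0.032
finger_force: 0.0
```

>>> carry_out([
  [-0.011,0,0,0,0,0.15],
  [-0.022,0,0,0,0,0.3],
  [-0.033,0,0,0,0,0.45],
  [-0.044,0,0,0,0,0.6],
  [-0.056,0,0,0,0,0.75],
])

```text
time: 7.2
tool_pos: [0.4211, -0.0211, 0.2627]
ee_rot: [3.141, -0.001, 0.294]
wrist_force: [-0.3, -0.2, -1.0]
width: 0.032
finger_force: 0.0
```

>>> carry_out([
  [0,0,0,0,0,0.15],
  [0,0,0,0,0,0.3],
  [0,0,0,0,0,0.3],
  [0,0,0,0,0,0.3],
  [0,0,0,0,0,0.3],
], jaw=0.6)

```text
time: 7.7
tool_pos: [0.4213, -0.0208, 0.2625]
ee_rot: [-3.141, -0.0, 0.002]
wrist_force: [-0.2, 0.2, 0.3]
width: 0.0564
finger_force: 0.0
```

```bash
python3 - <<'E'
from h import *
o=get_obs();print(o['tool_pos'],o['ee_rot'],o['joint_positions'])
s=snap('wrist','w2')
E
```

```text
[ 0.42131817 -0.02075515  0.26252136] [-3.14149753e+00 -2.39109825e-04  2.08402890e-03] [-1.83921600e-01 -2.05178615e-01  1.53600584e+00  1.41756612e-04
  1.81054804e+00  1.38482436e+00]
```

View pics/w2.png

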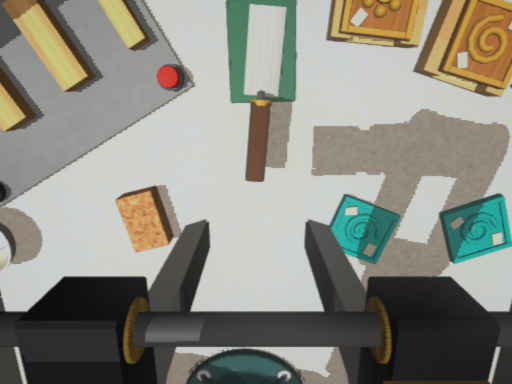

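```bash
cat > sp.py <<'E'
from h import *
def spat(s,box=(225,300,0,200)):
    im=s['img'];P=pts(s);hsv=cv2.cvtColor(im,cv2.COLOR_RGB2HSV)
    k=np.zeros(im.shape[:2],np.uint8);k[box[2]:box[3],box[0]:box[1]]=255
    dk=cv2.inRange(hsv,np.array((0,90,20)),np.array((15,255,130)))&k
    n,l,st,c=cv2.connectedComponentsWithStats(dk);i=1+st[1:,4].argmax()
    vv,uu=np.where(l==i); W=np.array([ray(s,u,v,.074) for u,v in zip(uu,vv)])
    print('handle px',st[i],'depth z',np.median(P[l==i],0),'ctr@z74',W.mean(0))
    r=cv2.minAreaRect((W[:,:2]*1000).astype(np.float32));print(r)
    d=cv2.fitLine((W[:,:2]).astype(np.float32),cv2.DIST_L2,0,.01,.01).ravel();print('handle yaw',np.degrees(np.arctan(d[1]/d[0])))
    wh=cv2.inRange(hsv,np.array((0,0,140)),np.array((180,40,255)))&k
    n,l,st,c=cv2.connectedComponentsWithStats(wh)
    for i in range(1,n):
        if st[i,4]>300:
            vv,uu=np.where(l==i);W=np.array([ray(s,u,v,.007)[:2] for u,v in zip(uu,vv)])
            print('blade?',st[i],W.mean(0),cv2.minAreaRect((W*1000).astype(np.float32)),np.median(P[l==i],0))
E
python3 - <<'E'
from sp import *
spat(dict(np.load('/tmp/wrist.npz')))
s=dict(np.load('/tmp/top.npz'))
print('top');spat(s,(255,285,170,240))
E
```

```text
handle px [ 247  102   23   79 1303] depth z [ 0.45107385 -0.0210671   0.07602211] ctr@z74 [ 0.44984577 -0.02143378  0.074     ]
((449.1514587402344, -21.52241325378418), (19.927806854248047, 87.29163360595703), 86.11713409423828)
handle yaw -4.6496654
blade? [ 225    0   75  200 6469] [ 0.43834467 -0.02935861] ((484.9176025390625, -28.029884338378906), (247.69386291503906, 102.96385192871094), 0.07721468806266785) [ 4.32514681e-01 -3.88498782e-02  1.23426083e-04]
blade? [ 244    4   43   93 3216] [ 0.55458198 -0.02954553] ((551.5645141601562, -29.520715713500977), (44.600250244140625, 104.33675384521484), 85.39678955078125) [ 0.5550879  -0.02950118  0.00709248]
top
handle px [265 208   7  24 132] depth z [ 0.44404697 -0.02001072  0.07553086] ctr@z74 [ 0.44825759 -0.02003454  0.074     ]
((449.7443542480469, -19.986305236816406), (20.845212936401367, 86.13407897949219), 86.66046142578125)
handle yaw -4.3593316
```

>>> carry_out([
  [0.01,0.001,0.03,0,0,0.02],
  [0.025,0.002,0.06,0,0,0.04],
  [0.04,0.003,0.09,0,0,0.06],
  [0.05,0.003,0.12,0,0,0.077],
  [0.05,0.003,0.14,0,0,0.077],
])

```text
time: 8.25
tool_pos: [0.4711, -0.0236, 0.1198]
ee_rot: [-3.141, 0.003, -0.076]
wrist_force: [-1.1, -0.4, 0.1]
width: 0.0565
finger_force: 0.0
```

>>> carry_out([
  [0,0,0.02,0,0,0],
  [0,0,0.04,0,0,0],
  [0,0,0.06,0,0,0],
  [0,0,0.072,0,0,0],
  [0,0,0.077,0,0,0],
])

```text
time: 8.75
tool_pos: [0.4704, -0.0236, 0.0441]
ee_rot: [-3.141, 0.002, -0.076]
wrist_force: [-0.5, 0.5, -0.3]
width: 0.0566
finger_force: 0.0
```

>>> carry_out([
  [0,0,0,0,0,0],
  [0,0,0,0,0,0],
  [0,0,0,0,0,0],
  [0,0,0,0,0,0],
  [0,0,0,0,0,0],
], jaw=0)

```text
time: 9.25
tool_pos: [0.4718, -0.0238, 0.0461]
ee_rot: [-3.141, -0.001, -0.077]
wrist_force: [-0.3, -0.2, 2.1]
width: 0.0214
finger_force: 30.0
```

```bash
python3 - <<'E'
from h import *
o=get_obs();print(o['tool_pos'],o['ee_rot'],o['width'],o['finger_force'])
E
```

```text
[ 0.47175326 -0.02383693  0.04613167] [-3.14140417e+00 -1.29393156e-03 -7.72005772e-02] 0.02140739319099749 29.97390478849411
```

>>> carry_out([
  [0,0,-0.02,0,0,0],
  [0,0,-0.045,0,0,0],
  [0.006,0,-0.08,0,0,0],
  [0.013,0,-0.12,0,0,0],
  [0.02,0,-0.17,0,0,0],
])

```text
time: 9.75
tool_pos: [0.4898, -0.0252, 0.2144]
ee_rot: [-3.141, 0.005, -0.077]
wrist_force: [0.4, 0.0, -1.3]
width: 0.022
finger_force: 30.0
```

>>> carry_out([
  [0,0,0,0,0,0],
  [0,0,0,0,0,0],
  [0,0,0,0,0,0],
  [0,0,0,0,0,0],
  [0,0,0,0,0,0],
])

```text
time: 10.25
tool_pos: [0.4901, -0.0253, 0.213]
ee_rot: [-3.141, 0.004, -0.077]
wrist_force: [0.6, 0.0, -2.5]
width: 0.0216
finger_force: 30.0
```

```bash
python3 - <<'E'
from h import *
o=get_obs();print(o['tool_pos'],o['ee_rot'],o['width'],o['finger_force'])
s=snap('wrist','w3')
E
```

```text
[ 0.49013846 -0.02525255  0.21298157] [-3.1411918   0.00374082 -0.07726444] 0.02160706283383594 29.991405308246613
```

View pics/w3.png

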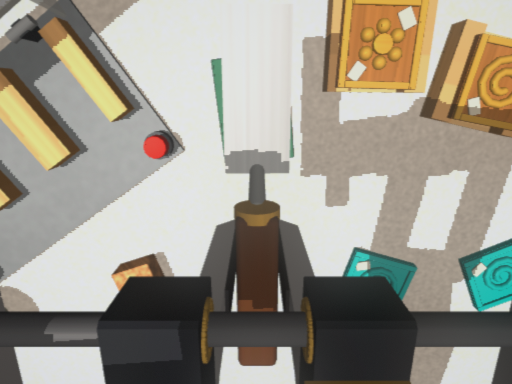

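```bash
python3 - <<'E'
from h import *
s=dict(np.load('/tmp/wrist.npz'));P=pts(s);im=s['img']
o=get_obs()
# blade plane
q=P[5:150:5,240:285:5].reshape(-1,3); q=q[(q[:,2]>.1)&(q[:,2]<.25)]
A=np.c_[q[:,:2]-[.57,-.03],np.ones(len(q))];print('blade plane',np.linalg.lstsq(A,q[:,2],rcond=None)[0],len(q))
# stands
for nm,(u0,u1,v0,v1) in dict(s0=(322,445,0,105),s1=(415,512,10,145)).items():
    Q=P[v0:v1,u0:u1].reshape(-1,3)
    for a,b in [(.021,.032),(.034,.042)]:
        t=Q[(Q[:,2]>a)&(Q[:,2]<b)];print(nm,a,len(t),np.median(t,0).round(4),cv2.minAreaRect((t[:,:2]*1000).astype(np.float32)))
    hh=np.histogram(Q[:,2],bins=np.arange(-.006,.06,.003));print(hh[0])
s=dict(np.load('/tmp/top.npz'));P=pts(s);hsv=cv2.cvtColor(s['img'],cv2.COLOR_RGB2HSV)
m=cv2.inRange(hsv,np.array((8,70,60)),np.array((32,255,255)))
for nm,(u0,u1,v0,v1) in dict(s0=(285,322,160,198),s1=(316,356,172,212),s2=(346,392,182,228)).items():
    Q=P[v0:v1,u0:u1].reshape(-1,3);hz=Q[:,2]
    t=Q[(hz>.032)&(hz<.06)]
    if len(t)>20: print(nm,'plq',len(t),t.mean(0).round(4),cv2.minAreaRect((t[:,:2]*1000).astype(np.float32)))
    t=Q[(hz>.018)&(hz<.06)]; print(nm,'all',len(t),t.mean(0).round(4),cv2.minAreaRect((t[:,:2]*1000).astype(np.float32)))
E
```

```text
blade plane [-0.00593279  0.00695213  0.17346213] 260
s0 0.021 2161 [ 0.6002 -0.2005  0.0281] ((598.3419799804688, -171.99954223632812), (127.5870590209961, 100.14557647705078), 85.17430114746094)
s0 0.034 5983 [ 0.6082 -0.1565  0.0383] ((606.3719482421875, -157.77520751953125), (80.43115234375, 81.94598388671875), 84.01945495605469)
[   0  973 1530  203  205  132  116  114  122  104  224 1783   75  300
 3025 2678 1030  258    0    0    0]
s1 0.021 2918 [ 0.583  -0.2351  0.0281] ((564.2566528320312, -242.18118286132812), (159.54608154296875, 84.7783203125), 19.612205505371094)
s1 0.034 4343 [ 0.5627 -0.2643  0.0396] ((571.1531982421875, -244.89759826660156), (145.51963806152344, 86.21109008789062), 69.41537475585938)
[   0 1519 2484  244  298  161  142  149  165  156  335 2299  177  256
 1797 2348  510    0    0    0    0]
s0 plq 459 [ 0.6079 -0.1581  0.0397] ((612.7684936523438, -159.63729858398438), (99.9653091430664, 97.91239166259766), 85.20934295654297)
s0 all 645 [ 0.6089 -0.1606  0.0362] ((604.2080078125, -170.4541473388672), (124.45853424072266, 114.64484405517578), 84.40223693847656)
s1 plq 484 [ 0.5608 -0.2825  0.0395] ((566.1389770507812, -278.8353271484375), (181.0214080810547, 95.49177551269531), 72.48275756835938)
s1 all 706 [ 0.563  -0.2776  0.0357] ((563.8775634765625, -280.2548522949219), (187.38685607910156, 102.02145385742188), 71.12261962890625)
s2 plq 75 [ 0.5426 -0.369   0.0366] ((538.1552124023438, -386.61737060546875), (171.6646728515625, 93.99712371826172), 47.70081329345703)
s2 all 398 [ 0.5252 -0.399   0.0291] ((536.77734375, -389.82452392578125), (179.01559448242188, 108.57484436035156), 52.109825134277344)
```

```bash
cat > st.py <<'E'
from h import *
def stand(P,c,yaw,zlo=.025,zhi=.031):
    c=np.array(c,float)
    for _ in range(3):
        a=np.radians(yaw);ex=np.array([np.cos(a),np.sin(a)]);ey=np.array([-ex[1],ex[0]])
        Q=P.reshape(-1,3);L=np.c_[(Q[:,:2]-c)@ex,(Q[:,:2]-c)@ey]
        k=(Q[:,2]>zlo)&(Q[:,2]<zhi)&(abs(L[:,0])<.055)&(abs(L[:,1])>.035)&(abs(L[:,1])<.058)
        l=L[k]; 
        # batten outer strips visible: y ~ 40..52
        res=[]
        for sg in (1,-1):
            t=l[l[:,1]*sg>0]
            if len(t)>30:
                f=np.polyfit(t[:,0],t[:,1],1); res.append((len(t),np.degrees(np.arctan(f[0])).round(2),f[1].round(4),np.percentile(t,[2,98],axis=0).round(4).tolist()))
        print(yaw,res); yaw+=np.mean([r[1] for r in res])/2
E
python3 - <<'E'
from st import *
s=dict(np.load('/tmp/wrist.npz'));P=pts(s)
print('s0');stand(P,(.608,-.159),-5.5)
print('s1');stand(P,(.562,-.279),-17.5)
s=dict(np.load('/tmp/top.npz'));P=pts(s)
print('top s0');stand(P,(.608,-.159),-5.5,.018,.033)
print('top s1');stand(P,(.562,-.279),-17.5,.018,.033)
E
```

```text
s0
-5.5 [(909, np.float64(0.64), np.float64(0.045), [[-0.0453, 0.0402], [0.0394, 0.0497]]), (904, np.float64(-0.98), np.float64(-0.0494), [[-0.0448, -0.0545], [0.0404, -0.0429]])]
-5.585 [(909, np.float64(0.72), np.float64(0.045), [[-0.0453, 0.0402], [0.0393, 0.0498]]), (904, np.float64(-0.9), np.float64(-0.0494), [[-0.0447, -0.0545], [0.0405, -0.043]])]
-5.63 [(909, np.float64(0.77), np.float64(0.045), [[-0.0454, 0.0402], [0.0393, 0.0498]]), (904, np.float64(-0.85), np.float64(-0.0494), [[-0.0447, -0.0545], [0.0405, -0.043]])]
s1
-17.5 [(1508, np.float64(0.12), np.float64(0.0427), [[-0.0464, 0.0354], [0.0495, 0.0494]]), (50, np.float64(6.05), np.float64(-0.0351), [[-0.0481, -0.045], [-0.0422, -0.0352]])]
-15.9575 [(1502, np.float64(-0.66), np.float64(0.0427), [[-0.0454, 0.0353], [0.0505, 0.0496]]), (44, np.float64(12.2), np.float64(-0.0293), [[-0.0491, -0.0438], [-0.0433, -0.0355]])]
-13.0725 [(1487, np.float64(-1.79), np.float64(0.0427), [[-0.0436, 0.0353], [0.0522, 0.0511]]), (33, np.float64(14.91), np.float64(-0.0251), [[-0.0512, -0.0414], [-0.0451, -0.0351]])]
top s0
-5.5 [(71, 
[... 359 characters left out ...]
71, np.float64(-0.37), np.float64(0.045), [[-0.0447, 0.0378], [0.0541, 0.05]]), (86, np.float64(0.56), np.float64(-0.0472), [[-0.0428, -0.0543], [0.0527, -0.0363]])]
top s1
-17.5 [(96, np.float64(0.09), np.float64(0.0429), [[-0.047, 0.0354], [0.0503, 0.0498]]), (56, np.float64(-0.32), np.float64(-0.049), [[-0.0466, -0.0551], [0.0509, -0.0361]])]
-17.5575 [(96, np.float64(0.14), np.float64(0.0429), [[-0.047, 0.0355], [0.0502, 0.0498]]), (56, np.float64(-0.27), np.float64(-0.049), [[-0.0465, -0.0552], [0.051, -0.0361]])]
-17.59 [(96, np.float64(0.18), np.float64(0.0429), [[-0.0471, 0.0355], [0.0502, 0.0498]]), (56, np.float64(-0.24), np.float64(-0.049), [[-0.0465, -0.0552], [0.051, -0.0361]])]
```

>>> carry_out([
  [-0.015,0.024,0.01,0,0,0.005],
  [-0.03,0.048,0.02,0,0,0.01],
  [-0.045,0.072,0.035,0,0,0.015],
  [-0.06,0.096,0.05,0,0,0.02],
  [-0.076,0.122,0.06,0,0,0.02],
])

```text
time: 10.8
tool_pos: [0.4045, -0.1414, 0.1532]
ee_rot: [-3.141, 0.002, -0.097]
wrist_force: [0.1, -0.1, -1.7]
width: 0.0216
finger_force: 30.0
```

>>> carry_out([
  [0,0,0.02,0,0,0],
  [0,0,0.045,0,0,0],
  [0,0,0.07,0,0,0],
  [0,0,0.09,0,0,0],
  [0,0,0.097,0,0,0],
])

```text
time: 11.3
tool_pos: [0.4039, -0.1402, 0.0551]
ee_rot: [-3.14, 0.005, -0.097]
wrist_force: [-0.4, 0.4, -1.3]
width: 0.0219
finger_force: 30.0
```

>>> carry_out([
  [0,0,0,0,0,0],
  [0,0,0,0,0,0],
  [0,0,0,0,0,0],
  [0,0,0,0,0,0],
  [0,0,0,0,0,0],
])

```text
time: 11.8
tool_pos: [0.4065, -0.1414, 0.0588]
ee_rot: [3.141, -0.001, -0.097]
wrist_force: [0.4, 0.2, -1.4]
width: 0.0219
finger_force: 30.0
```

```bash
python3 - <<'E'
from st import *
o=get_obs();print(o['tool_pos'],o['ee_rot'],o['wrist_force'])
s=snap('wrist','w4');P=pts(s);im=s['img']
stand(P,(.609,-.161),-5.6)
Q=P.reshape(-1,3);k=(abs(Q[:,0]-.61)<.06)&(abs(Q[:,1]+.16)<.06)&(Q[:,2]>.034)&(Q[:,2]<.041);t=Q[k];print('plq',t.mean(0),cv2.minAreaRect((t[:,:2]*1000).astype(np.float32)))
yaw=o['ee_rot'][2];ex=np.array([np.cos(yaw),np.sin(yaw)])
L=(Q[:,:2]-o['tool_pos'][:2]);lx=L@ex;ly=L@np.array([-ex[1],ex[0]])
k=(lx>.035)&(lx<.125)&(abs(ly)<.035)&(Q[:,2]>.008)&(Q[:,2]<.03)
q=Q[k];A=np.c_[lx[k]-.08,ly[k],np.ones(k.sum())];print('blade top: slope',np.linalg.lstsq(A,q[:,2],rcond=None)[0],'ly',np.percentile(ly[k],[1,99]),'lx',np.percentile(lx[k],[1,99]))
E
```

```text
[ 0.40649506 -0.14137363  0.05876936] [ 3.14111807e+00 -1.48860288e-03 -9.71350145e-02] [ 0.43681374  0.22179016 -1.39043408]
-5.6 []
nan []
nan []
plq [nan nan nan] ((0.0, 0.0), (0.0, 0.0), 0.0)
blade top: slope [-0.00056193 -0.00120077  0.01969589] ly [-0.02135837  0.02180235] lx [0.03618908 0.12414974]
  return _methods._mean(a, axis=axis, dtype=dtype,
  ret = ret.dtype.type(ret / rcount)
<stdin>:5: RuntimeWarning: Mean of empty slice.
  ret = um.true_divide(
```

View pics/w4.png

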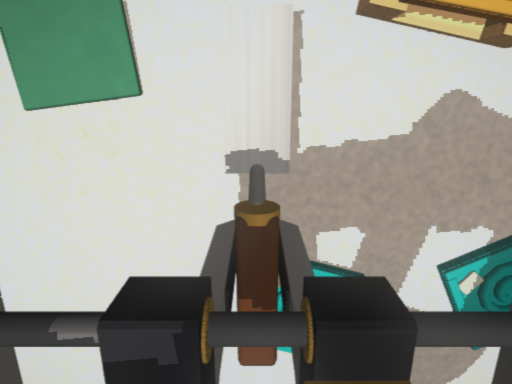

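>>> carry_out([
  [0.01,0,0.003,0,0,0],
  [0.025,0,0.003,0,0,0],
  [0.04,0,0.003,0,0,0],
  [0.055,0,0.003,0,0,0],
  [0.07,0,0.003,0,0,0],
])

```text
time: 12.35
tool_pos: [0.4769, -0.148, 0.0546]
ee_rot: [-3.141, -0.0, -0.097]
wrist_force: [-0.0, 0.1, -1.5]
width: 0.0214
finger_force: 30.0
```

```bash
python3 - <<'E'
from st import *
o=get_obs();print(o['tool_pos'],o['ee_rot'],o['wrist_force'])
s=snap('wrist');P=pts(s)
stand(P,(.609,-.161),-5.6)
Q=P.reshape(-1,3);k=(abs(Q[:,0]-.61)<.06)&(abs(Q[:,1]+.16)<.06)&(Q[:,2]>.034)&(Q[:,2]<.041);t=Q[k];print('plq',t.mean(0),cv2.minAreaRect((t[:,:2]*1000).astype(np.float32)))
yaw=o['ee_rot'][2];ex=np.array([np.cos(yaw),np.sin(yaw)])
L=(Q[:,:2]-o['tool_pos'][:2]);lx=L@ex;ly=L@np.array([-ex[1],ex[0]])
k=(lx>.035)&(lx<.08)&(abs(ly)<.035)&(Q[:,2]>.008)&(Q[:,2]<.03)
print('blade top',np.median(Q[k],0),'ly',np.percentile(ly[k],[1,99]))
k=(Q[:,2]>.025)&(Q[:,2]<.031)&(lx>.05)&(lx<.16)
for sg in (1,-1):
  t=(ly*sg>.02)&(ly*sg<.065)&k; print(sg,t.sum(),np.percentile(ly[t],[2,50,98]),np.percentile(lx[t],[2,98]))
E
```

```text
[ 0.47691412 -0.14801799  0.054645  ] [-3.14141302e+00 -1.92119024e-04 -9.71866676e-02] [-0.01597572  0.10542515 -1.53277658]
-5.6 [(966, np.float64(5.57), np.float64(0.0498), [[-0.0472, 0.0364], [-0.0028, 0.0511]]), (1966, np.float64(-1.16), np.float64(-0.0465), [[-0.046, -0.0526], [-0.0028, -0.0394]])]
-4.4975 [(973, np.float64(4.92), np.float64(0.0498), [[-0.0463, 0.0368], [-0.0019, 0.0515]]), (1961, np.float64(-1.98), np.float64(-0.0464), [[-0.0469, -0.0522], [-0.0037, -0.0388]])]
-3.7624999999999997 [(980, np.float64(4.63), np.float64(0.0499), [[-0.0458, 0.0367], [-0.0013, 0.0519]]), (1955, np.float64(-2.44), np.float64(-0.0464), [[-0.0475, -0.0519], [-0.0043, -0.0384]])]
plq [ 0.58478174 -0.15608716  0.03822415] ((585.4195556640625, -155.90245056152344), (80.09745788574219, 39.779541015625), 83.99169921875)
blade top [ 0.53526163 -0.15346977  0.01544265] ly [-0.0213184   0.02181319]
1 1040 [0.03025457 0.04753645 0.05095173] [0.08558414 0.12990985]
-1 2011 [-0.05280486 -0.04600382 -0.03573849] [0.08613675 0.12984096]
```

>>> carry_out([
  [0.01,0,0,0,0,0],
  [0.022,-0.001,0,0,0,0],
  [0.034,-0.002,0,0,0,0],
  [0.045,-0.002,0,0,0,0],
  [0.051,-0.002,0,0,0,0],
])

```text
time: 12.9
tool_pos: [0.5278, -0.151, 0.055]
ee_rot: [-3.142, -0.0, -0.097]
wrist_force: [0.4, 0.0, -2.1]
width: 0.0214
finger_force: 30.0
```

>>> carry_out([
  [0,0,-0.003,0,0,0],
  [0,0,-0.006,0,0,0],
  [0,0,-0.009,0,0,0],
  [0,0,-0.012,0,0,0],
  [0,0,-0.015,0,0,0],
])

```text
time: 13.4
tool_pos: [0.5262, -0.1509, 0.0703]
ee_rot: [-3.141, 0.0, -0.097]
wrist_force: [0.6, 0.3, -2.8]
width: 0.0215
finger_force: 30.0
```

>>> carry_out([
  [0,0,-0.003,0,0,0],
  [0,0,-0.007,0,0,0],
  [0,0,-0.012,0,0,0],
  [0,0,-0.018,0,0,0],
  [0,0,-0.025,0,0,0],
])

```text
time: 13.9
tool_pos: [0.5265, -0.1509, 0.0954]
ee_rot: [-3.141, 0.0, -0.097]
wrist_force: [0.3, 0.0, -2.0]
width: 0.0218
finger_force: 30.0
```

>>> carry_out([
  [0,0,-0.01,0,0,0],
  [0,0,-0.021,0,0,0],
  [0,0,-0.032,0,0,0],
  [0,0,-0.042,0,0,0],
  [0,0,-0.05,0,0,0],
])

```text
time: 14.4
tool_pos: [0.527, -0.151, 0.1465]
ee_rot: [3.141, -0.001, -0.097]
wrist_force: [-0.2, -0.2, -2.4]
width: 0.0219
finger_force: 30.0
```

```bash
cat > pl.py <<'E'
from h import *
def plq(s,o):
    "plaque on the blade, in tool frame"
    P=pts(s);Q=P.reshape(-1,3);yaw=o['ee_rot'][2];ex=np.array([np.cos(yaw),np.sin(yaw)])
    L=(Q[:,:2]-o['tool_pos'][:2]);lx=L@ex;ly=L@np.array([-ex[1],ex[0]]);h=Q[:,2]-(o['tool_pos'][2]-.0425)
    k=(lx>.02)&(lx<.15)&(abs(ly)<.06)&(h>.008)&(h<.016)
    print('n',k.sum(),'lx',np.percentile(lx[k],[1,99]).round(4),'ly',np.percentile(ly[k],[1,99]).round(4),cv2.minAreaRect((np.c_[lx,ly][k]*1000).astype(np.float32)))
    A=np.c_[lx[k]-.08,ly[k],np.ones(k.sum())];print('h plane',np.linalg.lstsq(A,h[k],rcond=None)[0].round(4))
E
python3 - <<'E'
from pl import *
o=get_obs();print(o['tool_pos'],o['ee_rot'],o['wrist_force'])
s=snap('wrist','w5'); plq(s,o)
E
```

```text
[ 0.52697132 -0.15103636  0.14646447] [ 3.14132125e+00 -1.44819290e-03 -9.72342896e-02] [-0.16354016 -0.24410444 -2.36996663]
n 12631 lx [0.04   0.1225] ly [-0.0381  0.0394] ((76.1433334350586, 0.73236083984375), (80.37934875488281, 95.14840698242188), 89.3524169921875)
h plane [ 0.0028 -0.0021  0.0133]
```

View pics/w5.png

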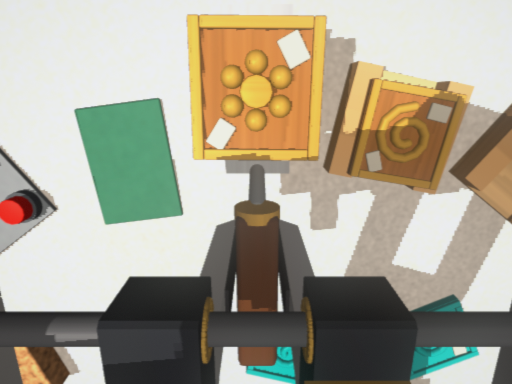

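```bash
cat > plan.py <<'E'
from h import *
def plan(S,G,n,hold=0):
    "S,G=(x,y,z,yaw) tool down; n calls; prints rows in tool axes of each call's start"
    S=np.array(S,float);G=np.array(G,float);N=5*n-hold
    f=lambda k:(lambda t:t*t*(3-2*t))(min(k/N,1))
    print('total',(G-S).round(4))
    for c in range(n):
        A=S+(G-S)*f(5*c);y=A[3];R=np.array([[np.cos(y),np.sin(y),0],[np.sin(y),-np.cos(y),0],[0,0,-1]])
        rows=[]
        for k in range(5*c+1,5*c+6):
            B=S+(G-S)*f(k);rows.append([*(R@(B[:3]-A[:3])).round(3).tolist(),0,0,round(-(B[3]-A[3]),3)])
        print(rows)
E
python3 - <<'E'
from plan import *
o=get_obs();S=[*o['tool_pos'],o['ee_rot'][2]]
plan(S,(.514,.1428,.150,.524),5,1)
E
```

```text
total [-0.0136  0.2941  0.0022  0.6211]
[[-0.0, -0.001, -0.0, 0, 0, np.float64(-0.003)], [-0.001, -0.006, -0.0, 0, 0, np.float64(-0.012)], [-0.002, -0.013, -0.0, 0, 0, np.float64(-0.027)], [-0.003, -0.022, -0.0, 0, 0, np.float64(-0.046)], [-0.005, -0.033, -0.0, 0, 0, np.float64(-0.07)]]
[[-0.001, -0.013, -0.0, 0, 0, np.float64(-0.027)], [-0.002, -0.027, -0.0, 0, 0, np.float64(-0.058)], [-0.003, -0.043, -0.0, 0, 0, np.float64(-0.091)], [-0.004, -0.06, -0.0, 0, 0, np.float64(-0.127)], [-0.006, -0.078, -0.001, 0, 0, np.float64(-0.164)]]
[[0.002, -0.018, -0.0, 0, 0, np.float64(-0.038)], [0.003, -0.036, -0.0, 0, 0, np.float64(-0.077)], [0.005, -0.055, -0.0, 0, 0, np.float64(-0.116)], [0.007, -0.073, -0.001, 0, 0, np.float64(-0.154)], [0.008, -0.09, -0.001, 0, 0, np.float64(-0.191)]]
[[0.005, -0.016, -0.0, 0, 0, np.float64(-0.035)], [0.009, -0.031, -0.0, 0, 0, np.float64(-0.069)], [0.013, -0.045, -0.0, 0, 0, np.float64(-0.099)], [0.017, -0.058, -0.0, 0, 0, np.float64(-0.127)], [0.02, -0.069, -0.001, 0, 0, np.float64(-0.151)]]
[[0.004, -0.008, -0.0, 0, 0, np.float64(-0.019)], [0.007, -0.015, -0.0, 0, 0, np.float64(-0.034)], [0.009, -0.018, -0.0, 0, 0, np.float64(-0.043)], [0.009, -0.02, -0.0, 0, 0, np.float64(-0.046)], [0.009, -0.02, -0.0, 0, 0, np.float64(-0.046)]]
```

>>> carry_out([
  [0,-0.001,0,0,0,-0.003],
  [-0.001,-0.006,0,0,0,-0.012],
  [-0.002,-0.013,0,0,0,-0.027],
  [-0.003,-0.022,0,0,0,-0.046],
  [-0.005,-0.033,0,0,0,-0.07],
])

```text
time: 14.95
tool_pos: [0.5246, -0.1166, 0.1445]
ee_rot: [-3.141, 0.001, -0.025]
wrist_force: [0.3, 0.1, -1.1]
width: 0.0218
finger_force: 30.0
```

>>> carry_out([
  [-0.001,-0.013,0,0,0,-0.027],
  [-0.002,-0.027,0,0,0,-0.058],
  [-0.003,-0.043,0,0,0,-0.091],
  [-0.004,-0.06,0,0,0,-0.127],
  [-0.006,-0.078,-0.001,0,0,-0.164],
])

```text
time: 15.45
tool_pos: [0.5208, -0.0378, 0.1459]
ee_rot: [-3.141, 0.0, 0.14]
wrist_force: [0.6, 0.5, -2.0]
width: 0.0217
finger_force: 30.0
```

>>> carry_out([
  [0.002,-0.018,0,0,0,-0.038],
  [0.003,-0.036,0,0,0,-0.077],
  [0.005,-0.055,0,0,0,-0.116],
  [0.007,-0.073,-0.001,0,0,-0.154],
  [0.008,-0.09,-0.001,0,0,-0.191],
])

```text
time: 15.95
tool_pos: [0.5164, 0.0527, 0.1472]
ee_rot: [-3.141, -0.001, 0.332]
wrist_force: [0.7, 0.3, -2.7]
width: 0.0218
finger_force: 30.0
```

>>> carry_out([
  [0.005,-0.016,0,0,0,-0.035],
  [0.009,-0.031,0,0,0,-0.069],
  [0.013,-0.045,0,0,0,-0.099],
  [0.017,-0.058,0,0,0,-0.127],
  [0.02,-0.069,-0.001,0,0,-0.151],
])

```text
time: 16.45
tool_pos: [0.5131, 0.1238, 0.1478]
ee_rot: [-3.141, 0.0, 0.481]
wrist_force: [0.8, -0.8, -3.5]
width: 0.022
finger_force: 30.0
```

>>> carry_out([
  [0.004,-0.008,0,0,0,-0.019],
  [0.007,-0.015,0,0,0,-0.034],
  [0.009,-0.018,0,0,0,-0.043],
  [0.009,-0.02,0,0,0,-0.046],
  [0.009,-0.02,0,0,0,-0.046],
])

```text
time: 16.95
tool_pos: [0.512, 0.1444, 0.1479]
ee_rot: [3.142, 0.0, 0.525]
wrist_force: [-0.3, -1.1, -1.4]
width: 0.0218
finger_force: 30.0
```

```bash
cat > bay.py <<'E'
from h import *
def bay(s,C=(.5363,.2665),yaw=30.):
    "batten-top points in the chamber frame, per batten"
    a=np.radians(yaw);ex=np.array([np.cos(a),np.sin(a)]);ey=np.array([-ex[1],ex[0]])
    Q=pts(s).reshape(-1,3);L=Q[:,:2]-np.array(C);x=L@ex;y=L@ey
    for y0 in (-144,-48,48,144):
        k=(Q[:,2]>.024)&(Q[:,2]<.032)&(abs(x)<.065)&(abs(y-y0/1000)<.03)
        if k.sum()>80:
            f=np.polyfit(x[k],y[k],1)
            print(y0,k.sum(),'yaw err',np.degrees(f[0]).round(2),'y',np.percentile(y[k],[3,50,97]).round(4),'x',np.percentile(x[k],[1,99]).round(4),'z',np.median(Q[k,2]).round(4))
E
python3 - <<'E'
from pl import *; from bay import *
o=get_obs();print(o['tool_pos'],o['ee_rot'],o['wrist_force'])
s=snap('wrist','w6'); plq(s,o); bay(s); print('top');bay(snap('top'))
E
```

```text
[0.51202967 0.14435247 0.14791867] [3.14154732e+00 2.62990820e-04 5.24712979e-01] [-0.34659223 -1.14150339 -1.35753778]
n 13002 lx [0.0399 0.1225] ly [-0.0384  0.0396] ((76.20711517333984, 0.7194137573242188), (80.2114028930664, 94.76895904541016), 89.46048736572266)
h plane [ 0.003  -0.0031  0.0132]
-48 777 yaw err -0.17 y [-0.0347 -0.0321 -0.0296] x [-0.0526  0.0546] z 0.0281
48 5645 yaw err 0.11 y [0.0305 0.0476 0.0654] x [-0.0528  0.0545] z 0.028
144 1150 yaw err -5.9 y [0.1256 0.1291 0.1399] x [-0.0545  0.0581] z 0.0278
top
48 221 yaw err -0.77 y [0.0306 0.0477 0.0643] x [-0.0521  0.0547] z 0.0283
144 152 yaw err -0.65 y [0.1256 0.137  0.1491] x [-0.0537  0.061 ] z 0.0278
```

View pics/w6.png

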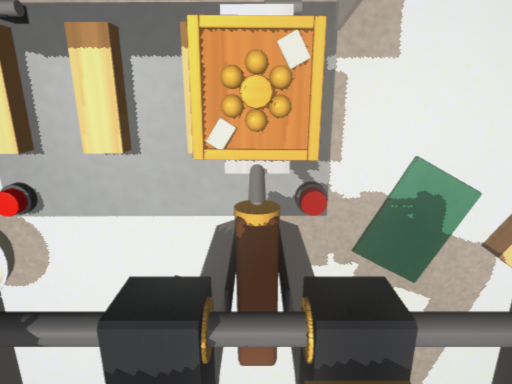

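>>> carry_out([
  [0.001,0.001,0.008,0,0,0],
  [0.002,0.002,0.022,0,0,0],
  [0.002,0.002,0.04,0,0,0],
  [0.002,0.002,0.055,0,0,0],
  [0.002,0.002,0.063,0,0,0],
])

```text
time: 17.55
tool_pos: [0.5133, 0.1433, 0.082]
ee_rot: [-3.14, 0.004, 0.525]
wrist_force: [0.3, -0.4, -3.4]
width: 0.0218
finger_force: 30.0
```

>>> carry_out([
  [0,0,0.005,0,0,0],
  [0,0,0.01,0,0,0],
  [0,0,0.014,0,0,0],
  [0,0,0.018,0,0,0],
  [0,0,0.021,0,0,0],
])

```text
time: 18.05
tool_pos: [0.5153, 0.1438, 0.0643]
ee_rot: [3.141, -0.001, 0.525]
wrist_force: [0.2, 0.4, -0.7]
width: 0.022
finger_force: 30.0
```

>>> carry_out([
  [0,0,0.003,0,0,0],
  [0,0,0.006,0,0,0],
  [0,0,0.009,0,0,0],
  [0,0,0.01,0,0,0],
  [0,0,0.01,0,0,0],
])

```text
time: 18.55
tool_pos: [0.5147, 0.1437, 0.0538]
ee_rot: [-3.141, 0.0, 0.525]
wrist_force: [-0.2, -0.2, -0.6]
width: 0.0221
finger_force: 30.0
```

```bash
python3 - <<'E'
from h import *
o=get_obs();print(o['tool_pos'],o['ee_rot'],o['wrist_force'])
s=snap('wrist'); Q=pts(s).reshape(-1,3)
C=np.array((.5372,.267));ex=np.array([.866,.5]);ey=np.array([-.5,.866]);L=Q[:,:2]-C;x=L@ex;y=L@ey
k=(abs(x)<.07)&(abs(y+.096)<.055)&(Q[:,2]>.034)&(Q[:,2]<.042)
print('plq',k.sum(),np.percentile(x[k],[1,99]),np.percentile(y[k],[1,99]),np.median(Q[k,2]),cv2.minAreaRect((np.c_[x,y][k]*1000).astype(np.float32)))
T=(o['tool_pos'][:2]-C);print('tcp ch',T@ex,T@ey)
k=(x>-.056-.0)&(x<-.044)&(abs(y+.096)<.025)&(Q[:,2]>.005)&(Q[:,2]<.03);print('blade z',np.median(Q[k,2]),k.sum())
E
```

```text
[0.51471869 0.14372    0.05380031] [-3.14139729e+00  2.72286792e-04  5.24786002e-01] [-0.23737933 -0.21056657 -0.64363473]
plq 18571 [-0.04045598  0.04201987] [-0.13406954 -0.05584542] 0.03839482380818365 ((-5.488040924072266, -94.79031372070312), (80.4575424194336, 97.09502410888672), 89.54203033447266)
tcp ch -0.08110880955564584 -0.09551982396774254
blade z 0.014633948655932849 733
```

>>> carry_out([
  [-0.012,0,0,0,0,0],
  [-0.032,0,0,0,0,0],
  [-0.057,0,0,0,0,0],
  [-0.085,0,0,0,0,0],
  [-0.11,0,0,0,0,0],
])

```text
time: 19.1
tool_pos: [0.4179, 0.0878, 0.0539]
ee_rot: [3.142, 0.0, 0.525]
wrist_force: [-0.3, -0.4, -0.3]
width: 0.0221
finger_force: 30.0
```

>>> carry_out([
  [-0.018,0,0,0,0,0],
  [-0.02,0,-0.02,0,0,0],
  [-0.02,0,-0.05,0,0,0],
  [-0.02,0,-0.08,0,0,0],
  [-0.02,0,-0.095,0,0,0],
])

```text
time: 19.6
tool_pos: [0.4029, 0.0783, 0.1521]
ee_rot: [3.139, -0.004, 0.525]
wrist_force: [0.0, 0.2, -2.3]
width: 0.0217
finger_force: 30.0
```

```bash
python3 - <<'E'
from plan import *
o=get_obs();S=[*o['tool_pos'],o['ee_rot'][2]];print(S)
s=snap('wrist','w7'); 
plan(S,(.368,-.2205,.15,-.305),3)
E
```

```text
[np.float64(0.4028942541031458), np.float64(0.0783455316629806), np.float64(0.15211284271720188), np.float64(0.5245322294292976)]
total [-0.0349 -0.2988 -0.0021 -0.8295]
[[-0.002, 0.003, 0.0, 0, 0, np.float64(0.011)], [-0.009, 0.012, 0.0, 0, 0, np.float64(0.04)], [-0.019, 0.025, 0.0, 0, 0, np.float64(0.086)], [-0.032, 0.042, 0.0, 0, 0, np.float64(0.146)], [-0.047, 0.063, 0.001, 0, 0, np.float64(0.215)]]
[[-0.012, 0.025, 0.0, 0, 0, np.float64(0.077)], [-0.024, 0.052, 0.0, 0, 0, np.float64(0.158)], [-0.036, 0.08, 0.001, 0, 0, np.float64(0.241)], [-0.048, 0.107, 0.001, 0, 0, np.float64(0.322)], [-0.06, 0.132, 0.001, 0, 0, np.float64(0.399)]]
[[-0.001, 0.025, 0.0, 0, 0, np.float64(0.07)], [-0.001, 0.047, 0.0, 0, 0, np.float64(0.129)], [-0.002, 0.063, 0.0, 0, 0, np.float64(0.175)], [-0.002, 0.074, 0.001, 0, 0, np.float64(0.204)], [-0.002, 0.078, 0.001, 0, 0, np.float64(0.215)]]
```

View pics/w7.png

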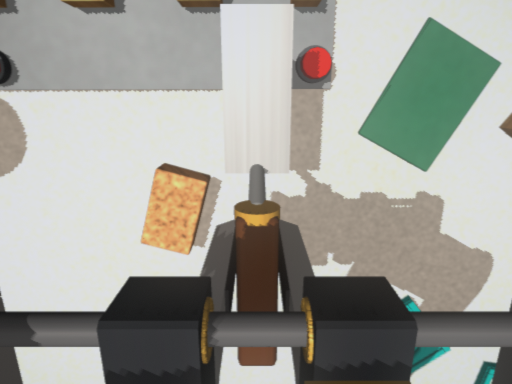

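>>> carry_out([
  [-0.002,0.003,0,0,0,0.011],
  [-0.009,0.012,0,0,0,0.04],
  [-0.019,0.025,0,0,0,0.086],
  [-0.032,0.042,0,0,0,0.146],
  [-0.047,0.063,0.001,0,0,0.215],
])

```text
time: 20.15
tool_pos: [0.3917, -0.0005, 0.1461]
ee_rot: [-3.14, 0.003, 0.307]
wrist_force: [0.9, 0.0, -0.5]
width: 0.0217
finger_force: 30.0
```

>>> carry_out([
  [-0.012,0.025,0,0,0,0.077],
  [-0.024,0.052,0,0,0,0.158],
  [-0.036,0.08,0.001,0,0,0.241],
  [-0.048,0.107,0.001,0,0,0.322],
  [-0.06,0.132,0.001,0,0,0.399],
])

```text
time: 20.65
tool_pos: [0.3744, -0.1449, 0.145]
ee_rot: [-3.141, 0.003, -0.095]
wrist_force: [0.9, 0.4, -1.2]
width: 0.0219
finger_force: 30.0
```

>>> carry_out([
  [-0.001,0.025,0,0,0,0.07],
  [-0.001,0.047,0,0,0,0.129],
  [-0.002,0.063,0,0,0,0.175],
  [-0.002,0.074,0.001,0,0,0.204],
  [-0.002,0.078,0.001,0,0,0.215],
])

```text
time: 21.15
tool_pos: [0.3661, -0.2216, 0.1444]
ee_rot: [-3.141, 0.003, -0.307]
wrist_force: [0.8, 0.3, -1.4]
width: 0.0215
finger_force: 30.0
```

>>> carry_out([
  [0,0,0.02,0,0,0],
  [0,0,0.045,0,0,0],
  [0,0,0.07,0,0,0],
  [0,0,0.09,0,0,0],
  [0,0,0.095,0,0,0],
])

```text
time: 21.65
tool_pos: [0.3653, -0.2189, 0.0478]
ee_rot: [-3.139, 0.006, -0.304]
wrist_force: [-1.1, 0.2, -1.7]
width: 0.0217
finger_force: 30.0
```

>>> carry_out([
  [0.01,0,0,0,0,0],
  [0.025,0,0,0,0,0],
  [0.04,0,0,0,0,0],
  [0.055,0,0,0,0,0],
  [0.065,0,0,0,0,0],
])

```text
time: 22.15
tool_pos: [0.4319, -0.2414, 0.0526]
ee_rot: [3.141, -0.003, -0.304]
wrist_force: [-0.2, -0.0, -1.8]
width: 0.0217
finger_force: 30.0
```

```bash
cat > ins.py <<'E'
from h import *
o=get_obs();print(o['tool_pos'],o['ee_rot'],o['wrist_force'])
s=snap('wrist');Q=pts(s).reshape(-1,3)
yaw=o['ee_rot'][2];ex=np.array([np.cos(yaw),np.sin(yaw)])
L=(Q[:,:2]-o['tool_pos'][:2]);lx=L@ex;ly=L@np.array([-ex[1],ex[0]])
k=(lx>.035)&(lx<.08)&(abs(ly)<.035)&(Q[:,2]>.008)&(Q[:,2]<.03)
print('blade top',np.median(Q[k],0),'ly',np.percentile(ly[k],[1,99]))
k=(Q[:,2]>.034)&(Q[:,2]<.041)&(lx>.06)&(lx<.2)&(abs(ly)<.06);print('plq lx',np.percentile(lx[k],[1,99]),'ly',np.percentile(ly[k],[1,99]),cv2.minAreaRect((np.c_[lx,ly][k]*1000).astype(np.float32)))
k=(Q[:,2]>.025)&(Q[:,2]<.031)&(lx>.05)&(lx<.16)
for sg in (1,-1):
  t=(ly*sg>.02)&(ly*sg<.065)&k; print(sg,t.sum(),np.percentile(ly[t],[2,50,98]),np.percentile(lx[t],[2,98]),np.degrees(np.polyfit(lx[t],ly[t],1)[0]))
E
python3 ins.py
```

```text
[ 0.43188858 -0.24143599  0.05263423] [ 3.14083863 -0.0034777  -0.30372935] [-0.22475837 -0.02235401 -1.79241435]
blade top [ 0.48757635 -0.25873256  0.01358967] ly [-0.02144836  0.02170265]
plq lx [0.091844  0.1276523] ly [-0.0424759   0.03510329] ((110.72590637207031, -3.7619094848632812), (37.22648239135742, 80.25711822509766), 2.101680278778076)
1 2015 [0.03180917 0.04474076 0.05151932] [0.08744803 0.12966885] 5.384250928531828
-1 1147 [-0.0520434  -0.04812257 -0.03087797] [0.08742058 0.1294696 ] -13.10918069154932
```

>>> carry_out([
  [0.01,0,-0.002,0,0,0],
  [0.022,0.001,-0.002,0,0,0],
  [0.034,0.002,-0.002,0,0,0],
  [0.045,0.003,-0.002,0,0,0],
  [0.052,0.003,-0.002,0,0,0],
])

```text
time: 22.7
tool_pos: [0.4791, -0.2594, 0.0529]
ee_rot: [-3.142, -0.0, -0.304]
wrist_force: [0.9, 1.1, -1.7]
width: 0.0217
finger_force: 30.0
```

>>> carry_out([
  [0,0,-0.003,0,0,0],
  [0,0,-0.006,0,0,0],
  [0,0,-0.009,0,0,0],
  [0,0,-0.012,0,0,0],
  [0,0,-0.015,0,0,0],
])

```text
time: 23.2
tool_pos: [0.4779, -0.2588, 0.0684]
ee_rot: [3.142, -0.0, -0.304]
wrist_force: [-0.2, 0.1, -2.3]
width: 0.0216
finger_force: 30.0
```

>>> carry_out([
  [0,0,-0.003,0,0,0],
  [0,0,-0.007,0,0,0],
  [0,0,-0.012,0,0,0],
  [0,0,-0.018,0,0,0],
  [0,0,-0.025,0,0,0],
])

```text
time: 23.7
tool_pos: [0.478, -0.2589, 0.0934]
ee_rot: [-3.141, 0.0, -0.304]
wrist_force: [-0.7, 0.8, -2.4]
width: 0.0216
finger_force: 30.0
```

>>> carry_out([
  [0,0,-0.01,0,0,0],
  [0,0,-0.021,0,0,0],
  [0,0,-0.032,0,0,0],
  [0,0,-0.042,0,0,0],
  [0,0,-0.05,0,0,0],
])

```text
time: 24.2
tool_pos: [0.4784, -0.2591, 0.1444]
ee_rot: [3.141, -0.001, -0.304]
wrist_force: [-0.1, -0.1, -2.0]
width: 0.0218
finger_force: 30.0
```

```bash
python3 - <<'E'
from pl import *; from plan import *
o=get_obs();print(o['tool_pos'],o['ee_rot'],o['wrist_force'])
s=snap('wrist','w8'); plq(s,o)
S=[*o['tool_pos'],o['ee_rot'][2]]; plan(S,(.467,.2264,.150,.524),7,1)
E
```

```text
[ 0.47842903 -0.25908806  0.14442835] [ 3.14129518e+00 -1.36011105e-03 -3.04184627e-01] [-0.14619458 -0.1178851  -2.00957286]
n 13729 lx [0.0438 0.1262] ly [-0.0383  0.039 ] ((78.00971221923828, -0.16941452026367188), (98.64373016357422, 80.22970581054688), 2.213918685913086)
h plane [0.0045 0.0015 0.0134]
total [-0.0114  0.4855  0.0056  0.8282]
[[-0.0, -0.001, -0.0, 0, 0, np.float64(-0.002)], [-0.002, -0.005, -0.0, 0, 0, np.float64(-0.008)], [-0.003, -0.01, -0.0, 0, 0, np.float64(-0.018)], [-0.006, -0.018, -0.0, 0, 0, np.float64(-0.032)], [-0.009, -0.027, -0.0, 0, 0, np.float64(-0.048)]]
[[-0.003, -0.011, -0.0, 0, 0, np.float64(-0.02)], [-0.007, -0.024, -0.0, 0, 0, np.float64(-0.042)], [-0.011, -0.038, -0.0, 0, 0, np.float64(-0.068)], [-0.015, -0.053, -0.001, 0, 0, np.float64(-0.095)], [-0.02, -0.07, -0.001, 0, 0, np.float64(-0.124)]]
[[-0.003, -0.018, -0.0, 0, 0, np.float64(-0.031)], [-0.006, -0.037, -0.0, 0, 0, np.float64(-0.064)], [-0.009, -0.057, -0.001, 0, 0, np.float64(-0.098)], [-0.012, -0.077, -0.001, 0, 0, np.float64(-0.133)], [-0.015, -0.098, -0.001, 0, 0, np.float64(-0.16
[... 301 characters left out ...]
], [0.008, -0.04, -0.0, 0, 0, np.float64(-0.069)], [0.012, -0.058, -0.001, 0, 0, np.float64(-0.102)], [0.015, -0.076, -0.001, 0, 0, np.float64(-0.133)], [0.018, -0.093, -0.001, 0, 0, np.float64(-0.162)]]
[[0.006, -0.015, -0.0, 0, 0, np.float64(-0.027)], [0.011, -0.029, -0.0, 0, 0, np.float64(-0.053)], [0.015, -0.041, -0.001, 0, 0, np.float64(-0.075)], [0.019, -0.052, -0.001, 0, 0, np.float64(-0.095)], [0.023, -0.061, -0.001, 0, 0, np.float64(-0.112)]]
[[0.004, -0.007, -0.0, 0, 0, np.float64(-0.013)], [0.006, -0.012, -0.0, 0, 0, np.float64(-0.023)], [0.008, -0.015, -0.0, 0, 0, np.float64(-0.03)], [0.008, -0.017, -0.0, 0, 0, np.float64(-0.032)], [0.008, -0.017, -0.0, 0, 0, np.float64(-0.032)]]
```

View pics/w8.png

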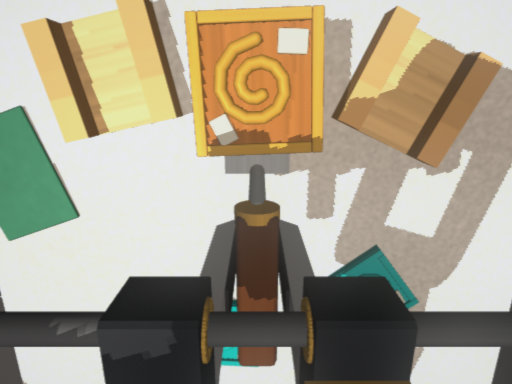

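>>> carry_out([
  [0,-0.001,0,0,0,-0.002],
  [-0.002,-0.005,0,0,0,-0.008],
  [-0.003,-0.01,0,0,0,-0.018],
  [-0.006,-0.018,0,0,0,-0.032],
  [-0.009,-0.027,0,0,0,-0.048],
])

```text
time: 24.75
tool_pos: [0.4773, -0.2295, 0.1425]
ee_rot: [-3.141, 0.001, -0.255]
wrist_force: [-0.4, -0.3, -2.1]
width: 0.0217
finger_force: 30.0
```

>>> carry_out([
  [-0.003,-0.011,0,0,0,-0.02],
  [-0.007,-0.024,0,0,0,-0.042],
  [-0.011,-0.038,0,0,0,-0.068],
  [-0.015,-0.053,-0.001,0,0,-0.095],
  [-0.02,-0.07,-0.001,0,0,-0.124],
])

```text
time: 25.25
tool_pos: [0.4761, -0.1563, 0.1443]
ee_rot: [-3.142, -0.001, -0.13]
wrist_force: [0.6, -0.0, -2.2]
width: 0.0219
finger_force: 30.0
```

>>> carry_out([
  [-0.003,-0.018,0,0,0,-0.031],
  [-0.006,-0.037,0,0,0,-0.064],
  [-0.009,-0.057,-0.001,0,0,-0.098],
  [-0.012,-0.077,-0.001,0,0,-0.133],
  [-0.015,-0.098,-0.001,0,0,-0.169],
])

```text
time: 25.75
tool_pos: [0.4738, -0.0569, 0.1453]
ee_rot: [-3.142, -0.001, 0.04]
wrist_force: [0.2, 0.6, -1.9]
width: 0.0219
finger_force: 30.0
```

>>> carry_out([
  [0,-0.021,0,0,0,-0.036],
  [0.001,-0.043,0,0,0,-0.073],
  [0.001,-0.064,-0.001,0,0,-0.109],
  [0.001,-0.085,-0.001,0,0,-0.145],
  [0.001,-0.106,-0.001,0,0,-0.181],
])

```text
time: 26.25
tool_pos: [0.4707, 0.0492, 0.1463]
ee_rot: [-3.141, -0.001, 0.221]
wrist_force: [-0.2, -0.2, -3.1]
width: 0.0216
finger_force: 30.0
```

>>> carry_out([
  [0.004,-0.02,0,0,0,-0.035],
  [0.008,-0.04,0,0,0,-0.069],
  [0.012,-0.058,-0.001,0,0,-0.102],
  [0.015,-0.076,-0.001,0,0,-0.133],
  [0.018,-0.093,-0.001,0,0,-0.162],
])

```text
time: 26.75
tool_pos: [0.468, 0.1438, 0.1473]
ee_rot: [-3.141, -0.001, 0.383]
wrist_force: [-0.3, -0.7, -3.8]
width: 0.0216
finger_force: 30.0
```

>>> carry_out([
  [0.006,-0.015,0,0,0,-0.027],
  [0.011,-0.029,0,0,0,-0.053],
  [0.015,-0.041,-0.001,0,0,-0.075],
  [0.019,-0.052,-0.001,0,0,-0.09],
  [0.022,-0.062,-0.001,0,0,-0.1],
])

```text
time: 27.25
tool_pos: [0.466, 0.2088, 0.1481]
ee_rot: [3.142, -0.0, 0.481]
wrist_force: [0.2, 0.3, -3.3]
width: 0.0216
finger_force: 30.0
```

>>> carry_out([
  [0.003,-0.007,0,0,0,-0.005],
  [0.004,-0.012,0,0,0,-0.005],
  [0.004,-0.016,0,0,0,-0.005],
  [0.004,-0.018,0,0,0,-0.005],
  [0.004,-0.019,0,0,0,-0.005],
])

```text
time: 27.75
tool_pos: [0.4608, 0.2265, 0.148]
ee_rot: [3.141, -0.0, 0.485]
wrist_force: [0.3, 0.3, -2.1]
width: 0.0218
finger_force: 30.0
```

```bash
python3 - <<'E'
from pl import *; from bay import *
o=get_obs();print(o['tool_pos'],o['ee_rot'],o['wrist_force'])
s=snap('wrist'); plq(s,o); bay(s,(.5372,.267))
Q=pts(s).reshape(-1,3)
C=np.array((.5372,.267));ex=np.array([.866,.5]);ey=np.array([-.5,.866]);L=Q[:,:2]-C;x=L@ex;y=L@ey
k=(abs(x)<.08)&(abs(y)<.06)&(Q[:,2]>.112)&(Q[:,2]<.122)
print(k.sum(),np.percentile(x[k],[1,99]),np.percentile(y[k],[1,99]),cv2.minAreaRect((np.c_[x,y][k]*1000).astype(np.float32)))
E
```

```text
[0.46077883 0.22645208 0.14801168] [ 3.14147529e+00 -1.96652516e-05  4.84535585e-01] [ 0.28941476  0.27286452 -2.05734711]
n 14413 lx [0.0437 0.1261] ly [-0.0385  0.0392] ((78.02702331542969, -0.15042877197265625), (98.53092193603516, 80.23321533203125), 2.415389060974121)
h plane [0.0041 0.0022 0.0133]
-144 1951 yaw err 0.87 y [-0.1492 -0.1432 -0.1255] x [-0.0542  0.0581] z 0.0281
-48 229 yaw err 0.34 y [-0.0652 -0.0615 -0.0581] x [-0.0549  0.0545] z 0.0281
48 1319 yaw err 0.04 y [0.0581 0.0621 0.0663] x [-0.0543  0.0534] z 0.0281
144 3883 yaw err -0.01 y [0.1263 0.1375 0.1498] x [-0.0545  0.0573] z 0.028
16664 [-0.04295241  0.03959466] [-0.03912958  0.03893381] ((-8.494827270507812, -0.10234832763671875), (98.52876281738281, 80.23145294189453), 0.1765127331018448)
```

>>> carry_out([
  [0.001,0,0.008,0,0,0],
  [0.001,0,0.022,0,0,0],
  [0.001,0,0.04,0,0,0],
  [0.001,0,0.055,0,0,0],
  [0.001,0,0.063,0,0,0],
])

```text
time: 28.3
tool_pos: [0.4601, 0.2262, 0.0819]
ee_rot: [-3.141, 0.005, 0.484]
wrist_force: [-1.0, -1.0, -2.5]
width: 0.0216
finger_force: 30.0
```

>>> carry_out([
  [0,0,0.005,0,0,0],
  [0,0,0.01,0,0,0],
  [0,0,0.014,0,0,0],
  [0,0,0.018,0,0,0],
  [0,0,0.021,0,0,0],
])

```text
time: 28.8
tool_pos: [0.4622, 0.2272, 0.0643]
ee_rot: [3.142, -0.001, 0.485]
wrist_force: [-0.0, -0.2, -1.5]
width: 0.022
finger_force: 30.0
```

>>> carry_out([
  [0,0,0.003,0,0,0],
  [0,0,0.006,0,0,0],
  [0,0,0.009,0,0,0],
  [0,0,0.01,0,0,0],
  [0,0,0.01,0,0,0],
])

```text
time: 29.3
tool_pos: [0.4616, 0.227, 0.0538]
ee_rot: [-3.141, 0.0, 0.485]
wrist_force: [-0.1, 0.3, -1.0]
width: 0.0221
finger_force: 30.0
```

```bash
cat > chk.py <<'E'
from h import *
o=get_obs();print(o['tool_pos'],o['ee_rot'],o['wrist_force'])
s=snap('wrist'); Q=pts(s).reshape(-1,3)
C=np.array((.5372,.267));ex=np.array([.866,.5]);ey=np.array([-.5,.866]);L=Q[:,:2]-C;x=L@ex;y=L@ey
for b in (-.096,0):
    k=(abs(x)<.07)&(abs(y-b)<.047)&(Q[:,2]>.034)&(Q[:,2]<.042)
    if k.sum()>100: print('plq',b,k.sum(),np.percentile(x[k],[1,99]),np.percentile(y[k],[1,99]),np.median(Q[k,2]),cv2.minAreaRect((np.c_[x,y][k]*1000).astype(np.float32)))
T=(o['tool_pos'][:2]-C);print('tcp ch',T@ex,T@ey)
k=(x>-.056-.0)&(x<-.044)&(abs(y)<.025)&(Q[:,2]>.005)&(Q[:,2]<.03);print('blade z',np.median(Q[k,2]),k.sum())
E
python3 chk.py
```

```text
[0.46163575 0.22699133 0.05381833] [-3.14148122e+00  2.52495316e-04  4.84797372e-01] [-0.12069873  0.31148856 -1.03742797]
plq -0.096 18230 [-0.04020376  0.03775523] [-0.13378002 -0.05486047] 0.03818374700177243 ((-0.2756233215332031, -94.94664764404297), (81.14309692382812, 82.37801361083984), 89.6769027709961)
plq 0 20730 [-0.04127757  0.04072464] [-0.03919769  0.03887657] 0.03955278322494905 ((-7.979000091552734, 0.000324249267578125), (80.50506591796875, 100.9115219116211), 89.94942474365234)
tcp ch -0.08544297910695745 0.0031346181189438643
blade z 0.014652098971490671 958
```

>>> carry_out([
  [-0.012,0,0,0,0,0],
  [-0.032,0,0,0,0,0],
  [-0.057,0,0,0,0,0],
  [-0.085,0,0,0,0,0],
  [-0.11,0,0,0,0,0],
])

```text
time: 29.85
tool_pos: [0.3626, 0.175, 0.0539]
ee_rot: [-3.142, 0.001, 0.485]
wrist_force: [0.8, -0.2, -2.0]
width: 0.0222
finger_force: 30.0
```

>>> carry_out([
  [-0.018,0,0,0,0,0],
  [-0.02,0,-0.02,0,0,0],
  [-0.02,0,-0.05,0,0,0],
  [-0.02,0,-0.08,0,0,0],
  [-0.02,0,-0.095,0,0,0],
])

```text
time: 30.35
tool_pos: [0.3472, 0.1665, 0.152]
ee_rot: [3.141, -0.005, 0.485]
wrist_force: [-0.1, -0.5, -0.6]
width: 0.0218
finger_force: 30.0
```

```bash
python3 - <<'E'
from plan import *
o=get_obs();S=[*o['tool_pos'],o['ee_rot'][2]];print(S)
plan(S,(.4718,-.0238,.15,-.077),3)
E
python3 chk.py
```

```text
[np.float64(0.34719806436027123), np.float64(0.1665094346339736), np.float64(0.152011991247553), np.float64(0.4847722167133126)]
total [ 0.1246 -0.1903 -0.002  -0.5618]
[[0.0, 0.003, 0.0, 0, 0, np.float64(0.007)], [0.001, 0.011, 0.0, 0, 0, np.float64(0.027)], [0.002, 0.024, 0.0, 0, 0, np.float64(0.058)], [0.004, 0.04, 0.0, 0, 0, np.float64(0.099)], [0.006, 0.059, 0.001, 0, 0, np.float64(0.146)]]
[[0.005, 0.02, 0.0, 0, 0, np.float64(0.052)], [0.01, 0.042, 0.0, 0, 0, np.float64(0.107)], [0.016, 0.064, 0.001, 0, 0, np.float64(0.163)], [0.021, 0.086, 0.001, 0, 0, np.float64(0.218)], [0.026, 0.106, 0.001, 0, 0, np.float64(0.27)]]
[[0.009, 0.017, 0.0, 0, 0, np.float64(0.047)], [0.017, 0.031, 0.0, 0, 0, np.float64(0.087)], [0.023, 0.042, 0.0, 0, 0, np.float64(0.118)], [0.027, 0.049, 0.0, 0, 0, np.float64(0.138)], [0.029, 0.051, 0.001, 0, 0, np.float64(0.146)]]
[0.34719806 0.16650943 0.15201199] [ 3.14069203 -0.00490471  0.48477222] [-0.08070258 -0.47860609 -0.57687408]
tcp ch -0.21478695894701832 0.007976138212885522
blade z 0.006079343509565873 150
```

>>> carry_out([
  [0,0.003,0,0,0,0.007],
  [0.001,0.011,0,0,0,0.027],
  [0.002,0.024,0,0,0,0.058],
  [0.004,0.04,0,0,0,0.099],
  [0.006,0.059,0.001,0,0,0.146],
])

```text
time: 30.9
tool_pos: [0.3788, 0.116, 0.1461]
ee_rot: [-3.141, 0.003, 0.337]
wrist_force: [-0.6, 0.2, -1.6]
width: 0.0218
finger_force: 30.0
```

>>> carry_out([
  [0.005,0.02,0,0,0,0.052],
  [0.01,0.042,0,0,0,0.107],
  [0.016,0.064,0.001,0,0,0.163],
  [0.021,0.086,0.001,0,0,0.218],
  [0.026,0.106,0.001,0,0,0.27],
])

```text
time: 31.4
tool_pos: [0.4386, 0.0241, 0.1448]
ee_rot: [-3.141, 0.004, 0.065]
wrist_force: [0.1, 0.0, -0.7]
width: 0.0217
finger_force: 30.0
```

>>> carry_out([
  [0.009,0.017,0,0,0,0.047],
  [0.017,0.031,0,0,0,0.087],
  [0.023,0.042,0,0,0,0.118],
  [0.027,0.049,0,0,0,0.138],
  [0.029,0.051,0.001,0,0,0.146],
])

```text
time: 31.9
tool_pos: [0.4719, -0.0237, 0.1457]
ee_rot: [-3.141, 0.001, -0.079]
wrist_force: [0.3, -0.2, -1.9]
width: 0.0216
finger_force: 30.0
```

>>> carry_out([
  [0,0,0.02,0,0,0],
  [0,0,0.045,0,0,0],
  [0,0,0.065,0,0,0],
  [0,0,0.08,0,0,0],
  [0,0,0.085,0,0,0],
])

```text
time: 32.4
tool_pos: [0.47, -0.0223, 0.059]
ee_rot: [-3.141, 0.004, -0.076]
wrist_force: [-0.4, -0.2, -1.0]
width: 0.0215
finger_force: 30.0
```

```bash
python3 - <<'E'
from h import *
o=get_obs();print(o['tool_pos'],o['ee_rot'],o['wrist_force'])
s=snap('wrist');P=pts(s);hsv=cv2.cvtColor(s['img'],cv2.COLOR_RGB2HSV)
m=cv2.inRange(hsv,np.array((60,80,30)),np.array((80,255,180)))
Q=P[m>0];Q=Q[(abs(Q[:,2]-.004)<.004)];print('mat',len(Q),cv2.minAreaRect((Q[:,:2]*1000).astype(np.float32)))
E
```

```text
[ 0.47004807 -0.02233404  0.05896125] [-3.14085003  0.00401815 -0.07636791] [-0.36331868 -0.16269354 -0.96941799]
mat 7503 ((552.0586547851562, -26.417831420898438), (118.18995666503906, 82.27375793457031), 1.543326497077942)
```

>>> carry_out([
  [0,0,0.003,0,0,0],
  [0,0,0.006,0,0,0],
  [0,0,0.009,0,0,0],
  [0,0,0.012,0,0,0],
  [0,0,0.014,0,0,0],
])

```text
time: 32.95
tool_pos: [0.4718, -0.0232, 0.0469]
ee_rot: [-3.141, -0.0, -0.077]
wrist_force: [-0.3, 0.7, -1.8]
width: 0.0217
finger_force: 30.0
```

>>> carry_out([
  [0,0,0.001,0,0,0],
  [0,0,0.001,0,0,0],
  [0,0,0.002,0,0,0],
  [0,0,0.002,0,0,0],
  [0,0,0.002,0,0,0],
])

```text
time: 33.45
tool_pos: [0.4721, -0.0232, 0.0462]
ee_rot: [3.142, -0.001, -0.077]
wrist_force: [-2.9, 0.3, 4.9]
width: 0.0217
finger_force: 30.0
```

>>> carry_out([
  [0,0,0,0,0,0],
  [0,0,0,0,0,0],
  [0,0,0,0,0,0],
  [0,0,0,0,0,0],
  [0,0,0,0,0,0],
], jaw=0.6)

```text
time: 33.95
tool_pos: [0.4717, -0.0232, 0.0448]
ee_rot: [-3.141, 0.0, -0.077]
wrist_force: [0.2, 0.2, 0.0]
width: 0.0555
finger_force: 0.0
```

>>> carry_out([
  [0,0,-0.01,0,0,0],
  [0,0,-0.04,0,0,0],
  [0,0,-0.08,0,0,0],
  [0,0,-0.13,0,0,0],
  [0,0,-0.18,0,0,0],
])

```text
time: 34.45
tool_pos: [0.4712, -0.0231, 0.2273]
ee_rot: [-3.142, -0.0, -0.077]
wrist_force: [0.7, 0.3, -0.1]
width: 0.0564
finger_force: 0.0
```

```bash
python3 - <<'E'
from plan import *
from sp import spat
o=get_obs();S=[*o['tool_pos'],o['ee_rot'][2]];print(S)
spat(snap('wrist'),(150,360,0,300))
plan(S,(.6285,.325,.265,2.1),5,1)
E
python3 - <<'E'
from h import *
s=snap('side');s2=snap('top')
for n,q in (('side',s),('top',s2)):
    P=pts(q);hsv=cv2.cvtColor(q['img'],cv2.COLOR_RGB2HSV);m=cv2.inRange(hsv,np.array((105,120,40)),np.array((125,255,255)))
    Q=P[m>0];Q=Q[(Q[:,2]>.15)&(Q[:,2]<.24)];print(n,len(Q),Q.mean(0) if len(Q) else '',np.percentile(Q,[2,98],axis=0).round(3) if len(Q) else '')
E
```

```text
[np.float64(0.4711964118496579), np.float64(-0.02307366501626682), np.float64(0.22725775281817476), np.float64(-0.07716232360602993)]
handle px [ 247  154   20   79 1404] depth z [ 0.45115716 -0.02163014  0.07601988] ctr@z74 [ 0.44941356 -0.02165728  0.074     ]
((449.0472717285156, -21.47254753112793), (19.472238540649414, 86.46556091308594), 85.97807312011719)
handle yaw -4.5726814
blade? [  150     0   210   300 42951] [ 0.48115309 -0.01788257] ((462.8331298828125, -19.120574951171875), (275.7746276855469, 374.6565856933594), 85.52528381347656) [ 4.76501646e-01 -8.87922098e-03  1.25408028e-04]
blade? [ 237   45   40   94 3555] [ 0.55489076 -0.02973437] ((551.968994140625, -29.610172271728516), (45.14192581176758, 104.48888397216797), 85.54388427734375) [ 0.55558366 -0.02969932  0.00701342]
total [0.1573 0.3481 0.0377 2.1772]
[[0.001, -0.002, -0.0, 0, 0, np.float64(-0.011)], [0.003, -0.007, -0.001, 0, 0, np.float64(-0.043)], [0.006, -0.015, -0.002, 0, 0, np.float64(-0.094)], [0.01, -0.027, -0.003, 0, 0, np.float64(-0.161)], [0.015, -0.04, -0.004, 0, 0, np.float64(-0.244)]]
[[0.009,
[... 467 characters left out ...]
012, 0, 0, np.float64(-0.669)]]
[[0.021, 0.006, -0.002, 0, 0, np.float64(-0.124)], [0.041, 0.011, -0.004, 0, 0, np.float64(-0.241)], [0.059, 0.016, -0.006, 0, 0, np.float64(-0.349)], [0.075, 0.02, -0.008, 0, 0, np.float64(-0.445)], [0.089, 0.024, -0.009, 0, 0, np.float64(-0.528)]]
[[0.008, 0.008, -0.001, 0, 0, np.float64(-0.068)], [0.015, 0.015, -0.002, 0, 0, np.float64(-0.118)], [0.019, 0.019, -0.003, 0, 0, np.float64(-0.15)], [0.02, 0.02, -0.003, 0, 0, np.float64(-0.161)], [0.02, 0.02, -0.003, 0, 0, np.float64(-0.161)]]
side 151 [0.62380934 0.33411558 0.20301401] [[0.595 0.274 0.167]
 [0.658 0.374 0.217]]
top 115 [0.62866321 0.32256576 0.20988478] [[0.597 0.271 0.185]
 [0.658 0.369 0.217]]
```

>>> carry_out([
  [0.001,-0.002,-0.005,0,0,-0.011],
  [0.003,-0.007,-0.01,0,0,-0.043],
  [0.006,-0.015,-0.02,0,0,-0.094],
  [0.01,-0.027,-0.03,0,0,-0.161],
  [0.015,-0.04,-0.035,0,0,-0.244],
], jaw=0.34)

```text
time: 35.1
tool_pos: [0.4896, 0.0162, 0.2593]
ee_rot: [-3.141, 0.002, 0.171]
wrist_force: [-1.1, 0.0, -0.6]
width: 0.0322
finger_force: 0.0
```

>>> carry_out([
  [0.009,-0.014,0,0,0,-0.096],
  [0.02,-0.03,0,0,0,-0.203],
  [0.031,-0.047,0,0,0,-0.32],
  [0.044,-0.065,0,0,0,-0.445],
  [0.056,-0.084,0,0,0,-0.575],
])

```text
time: 35.6
tool_pos: [0.5308, 0.1088, 0.2581]
ee_rot: [-3.139, 0.003, 0.749]
wrist_force: [-0.2, -0.4, 0.5]
width: 0.0319
finger_force: 0.0
```

>>> carry_out([
  [0.022,-0.009,0,0,0,-0.134],
  [0.043,-0.019,0,0,0,-0.27],
  [0.065,-0.028,0,0,0,-0.405],
  [0.087,-0.037,0,0,0,-0.539],
  [0.108,-0.046,0,0,0,-0.669],
])

```text
time: 36.1
tool_pos: [0.5792, 0.2159, 0.2578]
ee_rot: [-3.138, 0.001, 1.418]
wrist_force: [-0.5, -0.0, 0.5]
width: 0.0322
finger_force: 0.0
```

>>> carry_out([
  [0.021,0.006,0,0,0,-0.124],
  [0.041,0.011,0,0,0,-0.241],
  [0.059,0.016,0,0,0,-0.349],
  [0.075,0.02,0,0,0,-0.445],
  [0.089,0.024,0,0,0,-0.528],
])

```text
time: 36.6
tool_pos: [0.617, 0.2999, 0.2575]
ee_rot: [-3.137, -0.0, 1.945]
wrist_force: [0.4, -0.0, 0.7]
width: 0.032
finger_force: 0.0
```

>>> carry_out([
  [0.008,0.008,0,0,0,-0.068],
  [0.015,0.015,0,0,0,-0.118],
  [0.019,0.019,0,0,0,-0.15],
  [0.02,0.02,0,0,0,-0.161],
  [0.02,0.02,0,0,0,-0.161],
])

```text
time: 37.1
tool_pos: [0.6287, 0.3245, 0.2591]
ee_rot: [-3.14, -0.0, 2.1]
wrist_force: [-0.3, -0.5, -0.0]
width: 0.0319
finger_force: 0.0
```

```bash
python3 - <<'E'
from h import *
o=get_obs();print(o['tool_pos'],o['ee_rot'],o['width'],o['joint_positions'])
q=snap('wrist','w9')
P=pts(q);hsv=cv2.cvtColor(q['img'],cv2.COLOR_RGB2HSV);m=cv2.inRange(hsv,np.array((105,120,40)),np.array((125,255,255)))
Q=P[m>0];Q=Q[(Q[:,2]>.16)&(Q[:,2]<.24)]
d=Q[:,:2]-o['tool_pos'][:2];ex=np.array([.866,.5]);ey=np.array([-.5,.866]);print(len(Q),np.percentile(np.c_[d@ex,d@ey,Q[:,2]],[1,50,99],axis=0).round(4))
E
```

```text
[0.62865771 0.32449264 0.25905972] [-3.13989660e+00 -2.07175011e-04  2.10001489e+00] 0.03190714496040495 [ 3.96417695e-01  4.58871380e-01  8.05923300e-01 -2.01723361e-05
  1.87850652e+00 -1.32807139e-01]
2243 [[-0.0078 -0.0587  0.181 ]
 [-0.0006  0.0049  0.2122]
 [ 0.0048  0.0571  0.2141]]
```

>>> carry_out([
  [0,-0.001,0.01,0,0,0],
  [0,-0.001,0.025,0,0,0],
  [0,-0.001,0.045,0,0,0],
  [0,-0.001,0.06,0,0,0],
  [0,-0.001,0.066,0,0,0],
])

```text
time: 37.65
tool_pos: [0.627, 0.3232, 0.191]
ee_rot: [-3.137, -0.001, 2.099]
wrist_force: [0.0, 0.1, -0.4]
width: 0.0316
finger_force: 0.0
```

>>> carry_out([
  [0,0,0,0,0,0],
  [0,0,0,0,0,0],
  [0,0,0,0,0,0],
  [0,0,0,0,0,0],
  [0,0,0,0,0,0],
], jaw=0)

```text
time: 38.15
tool_pos: [0.6287, 0.3242, 0.1955]
ee_rot: [3.139, 0.0, 2.1]
wrist_force: [0.8, 0.7, 1.8]
width: 0.0113
finger_force: 30.0
```

```bash
python3 - <<'E'
import numpy as np
r=np.hypot(181,20);a0=np.arctan2(20,181)
f=lambda th:np.array([-r*np.cos(a0+th),r*np.sin(a0+th)])
th=[1.7-.06*k for k in range(0,29)]+[0]
print(len(th))
for c in range(0,len(th),5):
    print([round(t,2) for t in th[c+1:c+6]],[(f(t)-f(th[c])).round(0).tolist() for t in th[c+1:c+6]])
E
```

```text
30
[1.64, 1.58, 1.52, 1.46, 1.4] [[-11.0, 2.0], [-21.0, 4.0], [-32.0, 5.0], [-43.0, 5.0], [-54.0, 5.0]]
[1.34, 1.28, 1.22, 1.16, 1.1] [[-11.0, -1.0], [-22.0, -3.0], [-32.0, -5.0], [-43.0, -8.0], [-53.0, -11.0]]
[1.04, 0.98, 0.92, 0.86, 0.8] [[-10.0, -4.0], [-20.0, -9.0], [-29.0, -14.0], [-39.0, -20.0], [-47.0, -27.0]]
[0.74, 0.68, 0.62, 0.56, 0.5] [[-8.0, -7.0], [-16.0, -14.0], [-24.0, -22.0], [-31.0, -31.0], [-37.0, -39.0]]
[0.44, 0.38, 0.32, 0.26, 0.2] [[-6.0, -9.0], [-11.0, -19.0], [-16.0, -28.0], [-21.0, -38.0], [-24.0, -49.0]]
[0.14, 0.08, 0.02, 0] [[-3.0, -10.0], [-5.0, -21.0], [-7.0, -32.0], [-8.0, -36.0]]
```

>>> carry_out([
  [0,-0.011,-0.002,0,0,0],
  [0,-0.021,-0.004,0,0,0],
  [0,-0.032,-0.005,0,0,0],
  [0,-0.043,-0.005,0,0,0],
  [0,-0.054,-0.005,0,0,0],
])

```text
time: 38.65
tool_pos: [0.5814, 0.297, 0.2003]
ee_rot: [3.138, -0.0, 2.1]
wrist_force: [1.8, 2.2, 1.0]
width: 0.0109
finger_force: 30.0
```

>>> carry_out([
  [0,-0.011,0.001,0,0,0],
  [0,-0.022,0.003,0,0,0],
  [0,-0.032,0.005,0,0,0],
  [0,-0.043,0.008,0,0,0],
  [0,-0.053,0.011,0,0,0],
])

```text
time: 39.15
tool_pos: [0.5348, 0.2702, 0.1882]
ee_rot: [3.141, -0.001, 2.1]
wrist_force: [1.2, 2.4, -1.7]
width: 0.0116
finger_force: 30.0
```

>>> carry_out([
  [0,-0.01,0.004,0,0,0],
  [0,-0.02,0.009,0,0,0],
  [0,-0.029,0.014,0,0,0],
  [0,-0.039,0.02,0,0,0],
  [0,-0.047,0.027,0,0,0],
])

```text
time: 39.65
tool_pos: [0.4935, 0.2462, 0.1612]
ee_rot: [-3.141, -0.001, 2.1]
wrist_force: [-2.6, -0.4, 1.8]
width: 0.0107
finger_force: 30.0
```

>>> carry_out([
  [0,-0.008,0.007,0,0,0],
  [0,-0.016,0.014,0,0,0],
  [0,-0.024,0.022,0,0,0],
  [0,-0.031,0.031,0,0,0],
  [0,-0.037,0.039,0,0,0],
])

```text
time: 40.15
tool_pos: [0.4618, 0.2277, 0.121]
ee_rot: [-3.141, -0.002, 2.1]
wrist_force: [-2.4, 3.4, 0.2]
width: 0.011
finger_force: 30.0
```

>>> carry_out([
  [0,-0.006,0.009,0,0,0],
  [0,-0.011,0.019,0,0,0],
  [0,-0.016,0.028,0,0,0],
  [0,-0.021,0.038,0,0,0],
  [0,-0.024,0.049,0,0,0],
])

```text
time: 40.65
tool_pos: [0.4414, 0.2154, 0.072]
ee_rot: [-3.141, -0.001, 2.1]
wrist_force: [-4.2, 2.6, 0.3]
width: 0.0111
finger_force: 30.0
```

>>> carry_out([
  [0,-0.001,0.006,0,0,0],
  [0,-0.003,0.012,0,0,0],
  [0,-0.004,0.018,0,0,0],
  [0,-0.005,0.023,0,0,0],
  [0,-0.006,0.027,0,0,0],
])

```text
time: 41.15
tool_pos: [0.436, 0.2121, 0.0447]
ee_rot: [-3.139, -0.001, 2.1]
wrist_force: [-3.7, 3.0, -1.5]
width: 0.0108
finger_force: 30.0
```

>>> carry_out([
  [0,0,0.003,0,0,0],
  [0,-0.001,0.005,0,0,0],
  [0,-0.001,0.007,0,0,0],
  [0,-0.001,0.009,0,0,0],
  [0,-0.001,0.01,0,0,0],
])

```text
time: 41.65
tool_pos: [0.4349, 0.2115, 0.0353]
ee_rot: [-3.138, -0.001, 2.1]
wrist_force: [-6.8, 1.3, 6.2]
width: 0.011
finger_force: 30.0
```

>>> carry_out([
  [0,0,0.001,0,0,0],
  [0,0,0.001,0,0,0],
  [0,0,0.002,0,0,0],
  [0,0,0.002,0,0,0],
  [0,0,0.002,0,0,0],
])

```text
time: 42.15
tool_pos: [0.4349, 0.2115, 0.0351]
ee_rot: [-3.138, -0.001, 2.1]
wrist_force: [-9.2, 0.5, 11.2]
width: 0.0107
finger_force: 30.0
```

>>> carry_out([
  [0,0,0,0,0,0],
  [0,0,0,0,0,0],
  [0,0,0,0,0,0],
  [0,0,0,0,0,0],
  [0,0,0,0,0,0],
], jaw=0.3)

```text
time: 42.65
tool_pos: [0.4366, 0.2117, 0.0339]
ee_rot: [3.142, 0.0, 2.1]
wrist_force: [-0.6, 0.2, 0.4]
width: 0.0281
finger_force: 0.0
```

>>> carry_out([
  [0,0,-0.01,0,0,0],
  [0,0,-0.03,0,0,0],
  [0,0,-0.06,0,0,0],
  [0,0,-0.09,0,0,0],
  [0,0,-0.1,0,0,0],
])

```text
time: 43.15
tool_pos: [0.4385, 0.2126, 0.1384]
ee_rot: [3.134, 0.002, 2.1]
wrist_force: [-0.3, -0.2, 0.2]
width: 0.028
finger_force: 0.0
```

```bash
python3 - <<'E'
from plan import *
o=get_obs();print(o['tool_pos'],o['ee_rot'],o['width'])
q=snap('wrist','w10')
P=pts(q);hsv=cv2.cvtColor(q['img'],cv2.COLOR_RGB2HSV);m=cv2.inRange(hsv,np.array((105,120,40)),np.array((125,255,255)))
Q=P[m>0];Q=Q[(Q[:,2]>.03)&(Q[:,2]<.1)];print('bar',np.percentile(Q,[2,50,98],axis=0).round(4))
m=cv2.inRange(hsv,np.array((0,140,50)),np.array((8,255,255)))|cv2.inRange(hsv,np.array((172,140,50)),np.array((180,255,255)))
n,l,st,c=cv2.connectedComponentsWithStats(m)
for i in range(1,n):
    if st[i,4]>60: q2=P[l==i];t=q2[(q2[:,2]>.026)&(q2[:,2]<.037)];print(st[i],t.mean(0).round(4),t[:,2].max(),len(t))
E
```

```text
[0.4385246  0.21261048 0.13842218] [3.13421948e+00 1.54057384e-03 2.09981435e+00] 0.02800185756608951
bar [[0.407  0.1619 0.0518]
 [0.4339 0.2245 0.0552]
 [0.4821 0.2769 0.0572]]
[251   0  32  27 718] [0.3735 0.3398 0.0296] 0.03226972454915521 703
```

View pics/w10.png

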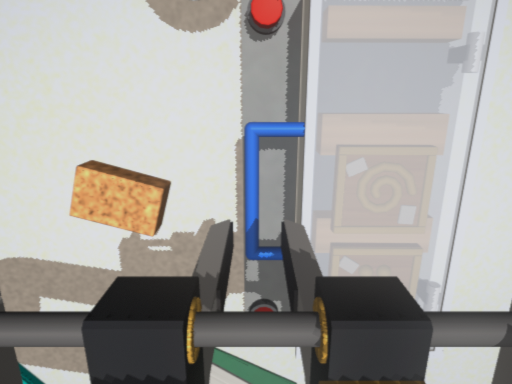

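>>> carry_out([
  [-0.015,0.001,0,0,0,0],
  [-0.05,0.003,0,0,0,0],
  [-0.095,0.006,0,0,0,0],
  [-0.135,0.008,0,0,0,0],
  [-0.149,0.0085,0,0,0,0],
], jaw=0)

```text
time: 43.7
tool_pos: [0.5194, 0.0836, 0.1313]
ee_rot: [-3.137, -0.0, 2.096]
wrist_force: [0.2, 0.1, 0.0]
width: 0.0002
finger_force: 0.0
```

>>> carry_out([
  [0,0,0.02,0,0,0],
  [0,0,0.045,0,0,0],
  [0,0,0.07,0,0,0],
  [0,0,0.085,0,0,0],
  [0,0,0.09,0,0,0],
])

```text
time: 44.2
tool_pos: [0.516, 0.0873, 0.0401]
ee_rot: [-3.135, -0.004, 2.1]
wrist_force: [0.5, -0.7, -1.0]
width: 0.0004
finger_force: 0.0
```

>>> carry_out([
  [0,0,0.005,0,0,0],
  [0,0,0.009,0,0,0],
  [0,0,0.012,0,0,0],
  [0,0,0.015,0,0,0],
  [0,0,0.018,0,0,0],
])

```text
time: 44.7
tool_pos: [0.5195, 0.0877, 0.0271]
ee_rot: [3.14, 0.001, 2.1]
wrist_force: [-1.8, 0.2, 3.3]
width: 0.0005
finger_force: 2.1
```

Plunger contact at the right height; press on until home.

>>> carry_out([
  [0,0,0.002,0,0,0],
  [0,0,0.004,0,0,0],
  [0,0,0.006,0,0,0],
  [0,0,0.008,0,0,0],
  [0,0,0.009,0,0,0],
])

```text
time: 45.2
tool_pos: [0.5196, 0.0876, 0.02]
ee_rot: [3.14, 0.001, 2.1]
wrist_force: [-7.3, -0.6, 21.8]
width: 0.0004
finger_force: 10.4
```

>>> carry_out([
  [0,0,0.001,0,0,0],
  [0,0,0.002,0,0,0],
  [0,0,0.003,0,0,0],
  [0,0,0.004,0,0,0],
  [0,0,0.004,0,0,0],
])

```text
time: 45.7
tool_pos: [0.5198, 0.0877, 0.0199]
ee_rot: [3.14, 0.001, 2.1]
wrist_force: [-13.5, -0.8, 33.6]
width: 0.0006
finger_force: 16.9
```

>>> carry_out([
  [0,0,-0.01,0,0,0],
  [0,0,-0.04,0,0,0],
  [0,0,-0.08,0,0,0],
  [0,0,-0.11,0,0,0],
  [0,0,-0.12,0,0,0],
])

```text
time: 46.2
tool_pos: [0.5208, 0.0877, 0.1361]
ee_rot: [3.136, 0.003, 2.1]
wrist_force: [-0.0, 0.0, 1.0]
width: 0.0002
finger_force: 0.0
```

>>> carry_out([
  [0.02,0,0,0,0,0],
  [0.06,0,0,0,0,0],
  [0.1,0,0,0,0,0],
  [0.14,0,0,0,0,0],
  [0.18,0,0,0,0,0],
])

```text
time: 46.7
tool_pos: [0.4263, 0.2437, 0.1307]
ee_rot: [-3.139, -0.0, 2.099]
wrist_force: [0.7, 0.8, 0.3]
width: 0.0008
finger_force: 0.0
```

>>> carry_out([
  [0.04,0.001,0,0,0,0],
  [0.075,0.001,0,0,0,0],
  [0.1,0.001,0,0,0,0],
  [0.114,0.001,0,0,0,0],
  [0.114,0.001,0,0,0,0],
])

```text
time: 47.2
tool_pos: [0.3702, 0.3424, 0.1315]
ee_rot: [-3.139, 0.0, 2.102]
wrist_force: [0.7, 0.2, 0.3]
width: 0.0006
finger_force: 0.0
```

>>> carry_out([
  [0,0,0.015,0,0,0],
  [0,0,0.035,0,0,0],
  [0,0,0.06,0,0,0],
  [0,0,0.075,0,0,0],
  [0,0,0.08,0,0,0],
])

```text
time: 47.7
tool_pos: [0.3708, 0.3395, 0.0502]
ee_rot: [-3.137, 0.001, 2.098]
wrist_force: [-0.3, -1.2, 0.7]
width: 0.0002
finger_force: 0.0
```

>>> carry_out([
  [0,0,0.004,0,0,0],
  [0,0,0.008,0,0,0],
  [0,0,0.012,0,0,0],
  [0,0,0.016,0,0,0],
  [0,0,0.02,0,0,0],
])

```text
time: 48.2
tool_pos: [0.3717, 0.3421, 0.0332]
ee_rot: [3.141, -0.0, 2.1]
wrist_force: [0.6, -0.1, 0.6]
width: 0.0003
finger_force: 0.0
```

>>> carry_out([
  [0,0,0.004,0,0,0],
  [0,0,0.007,0,0,0],
  [0,0,0.01,0,0,0],
  [0,0,0.013,0,0,0],
  [0,0,0.015,0,0,0],
])

```text
time: 48.7
tool_pos: [0.3717, 0.3422, 0.0201]
ee_rot: [3.141, -0.0, 2.1]
wrist_force: [-6.2, -5.9, 20.9]
width: 0.0002
finger_force: 10.8
```

>>> carry_out([
  [0,0,0.001,0,0,0],
  [0,0,0.002,0,0,0],
  [0,0,0.003,0,0,0],
  [0,0,0.004,0,0,0],
  [0,0,0.005,0,0,0],
])

```text
time: 49.2
tool_pos: [0.3718, 0.3423, 0.0198]
ee_rot: [3.14, 0.0, 2.1]
wrist_force: [-13.2, -9.9, 40.1]
width: 0.0005
finger_force: 19.9
```

>>> carry_out([
  [0,0,-0.01,0,0,0],
  [0,0,-0.04,0,0,0],
  [0,0,-0.09,0,0,0],
  [0,0,-0.14,0,0,0],
  [0,0,-0.19,0,0,0],
])

```text
time: 49.7
tool_pos: [0.3711, 0.3417, 0.2039]
ee_rot: [-3.141, -0.0, 2.1]
wrist_force: [0.9, 0.9, -0.1]
width: 0.0001
finger_force: 0.0
```

>>> carry_out([
  [0.02,-0.01,0,0,0,0],
  [0.05,-0.03,0,0,0,0],
  [0.08,-0.05,0,0,0,0],
  [0.1,-0.06,0,0,0,0],
  [0.1,-0.06,0,0,0,0],
])

```text
time: 50.2
tool_pos: [0.2671, 0.399, 0.2023]
ee_rot: [-3.141, -0.001, 2.104]
wrist_force: [0.2, -0.5, 0.7]
width: 0.0006
finger_force: 0.0
```

```bash
python3 - <<'E'
from h import *
from sp import spat
s=snap('top');print('spatula now');spat(s,(240,300,160,250))
P=pts(s);hsv=cv2.cvtColor(s['img'],cv2.COLOR_RGB2HSV)
m=cv2.inRange(hsv,np.array((0,150,60)),np.array((8,255,255)))|cv2.inRange(hsv,np.array((172,150,60)),np.array((180,255,255)))
n,l,st,c=cv2.connectedComponentsWithStats(m)
for i in range(1,n):
    if st[i,4]>8 and 150<c[i][0]<260: print('red',c[i],np.median(P[l==i],0).round(4))
m=cv2.inRange(hsv,np.array((105,120,80)),np.array((125,255,255)));print('bar',np.median(P[m>0],0))
cv2.imwrite('pics/fin.png',cv2.resize(s['img'][120:290,140:410,::-1],None,fx=2.9,fy=2.9,interpolation=cv2.INTER_CUBIC))
E
```

```text
spatula now
handle px [265 208   7  24 133] depth z [ 0.4476499  -0.02017402  0.07550099] ctr@z74 [ 0.44806366 -0.0202597   0.074     ]
((449.72991943359375, -20.23619270324707), (20.742122650146484, 86.2110366821289), 86.38732147216797)
handle yaw -4.228677
red [239.5 201. ] [0.5224 0.0877 0.0195]
red [171.2972973  238.86486486] [0.3733 0.3439 0.0197]
bar [0.44066432 0.20975417 0.0554549 ]
```

View pics/fin.png

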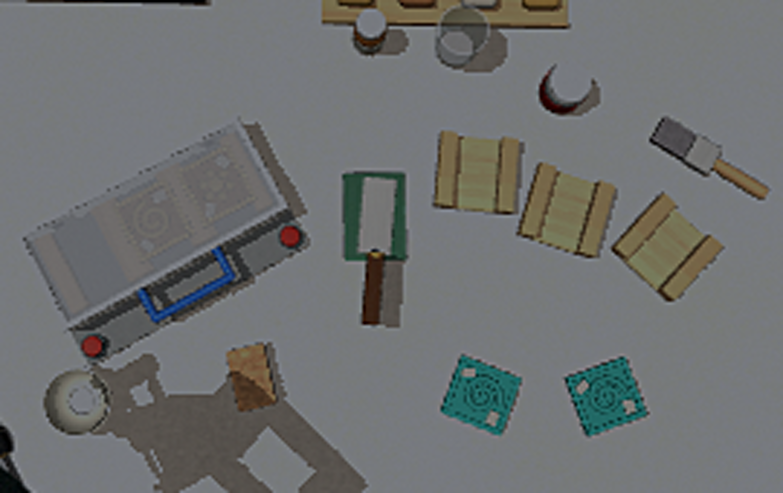

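The picture shows both plaques under the closed hood, at about (155,215) and (225,185). All three stands are empty and the spatula is on its mat. The plungers measure 19.5 mm, so they are home, and the bystanders have not moved.

```bash
python3 -c "
from bench import *
print(close_job())"
```

```text
the job is handed in; nothing more can be done
None
```

The job is done and handed in at about 50 s of the 210 s: both plaques present (rosette and spiral; the leaf's stand was empty) lie flat in adjacent bays under the closed hood, both plungers are fully home, the spatula is back flat on its mat, and nothing else on the bench was moved.

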